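# Set up the beading place: clip on the wire spools, draw the beads

### The job

Get the beading table ready: mount every wire-spool holder on the sloping rail, its lip hooked over the rail's upper edge and its foot tilted down until the clip snaps and it sits fully home. Also take the white dish by its fin, hold it up under the bead chute and push the paddle with its rim so that all the wooden beads slide into it, then set the dish with the beads upright on the middle of the round felt pad. Leave the jar, spectacles case, loose spool, ring cone and pliers where they are.

Things in the scene. Friction and masses are not known exactly. Their poses are not given: they have to be found in the camera images.
- holder1: Spool holder, maybe absent. Origin under its middle, z up, lies on lip and heel. Black shoe 60 wide: x -58 to +38, z 13 to 25. On it a fixed wooden spool, axis along y, centre x +12, z 53, diameter 52, flat ends at y +-22 (grip these). +x end: top lip: wall, inner face x +30.5, outer 38.5, and lip reaching in to x +26, z 0 to 5. -x end: sprung foot clip, heel x -58 to -49 down to z 0. 0.2 kg.
- holder2: Spool holder, same shape and sizes as holder1 (copper wire; holder1 has brass). May be absent. Fully home on the rail, its axes are parallel to the rail's, with its origin at rail x 0 (+-1 mm), z -13 mm. Any free place along the rail will do; 110 mm from the next leaves room for fingers.
- holder3: Spool holder, same as holder1 (steel wire). May be absent. To hook: holder level, x axis above the rail's; come down with its origin 8 mm or more up-slope of home until the shoe underside touches the rail's upper edge; draw it back level towards the foot until the lip wall stops at the edge; tilt the foot down about the edge; press the thumb pad.
- foot1 (a point): Middle of the ribbed thumb pad (30 x 60 mm) on the shoe's top at the foot end of holder 1 (holder x -32, y 0, z 25): press here to snap the clip. The spool begins 18 mm further to +x and stands 54 mm above the pad.
- clip1 (a joint): Foot clip of holder 1: spring slide (m), 0 = out (at rest, also when locked), up to 0.008 as the rail edge pushes it back. Its nose (tip x -25.5, 45 degree ramp below, top z 7.2) rides over the rail's lower edge and springs under it: about 7 to 15 N on the pad. Until then the foot stays 6 to 9 mm too high.
- foot2 (a point): Middle of the ribbed thumb pad (30 x 60 mm) on the shoe's top at the foot end of holder 2 (holder x -32, y 0, z 25): press here to snap the clip. The spool begins 18 mm further to +x and stands 54 mm above the pad.
- clip2 (a joint): Foot clip of holder 2: spring slide (m), 0 = out (at rest, also when locked), up to 0.008 as the rail edge pushes it back. Its nose (tip x -25.5, 45 degree ramp below, top z 7.2) rides over the rail's lower edge and springs under it: about 7 to 15 N on the pad. Until then the foot stays 6 to 9 mm too high.
- foot3 (a point): Middle of the ribbed thumb pad (30 x 60 mm) on the shoe's top at the foot end of holder 3 (holder x -32, y 0, z 25): press here to snap the clip. The spool begins 18 mm further to +x and stands 54 mm above the pad.
- clip3 (a joint): Foot clip of holder 3: spring slide (m), 0 = out (at rest, also when locked), up to 0.008 as the rail edge pushes it back. Its nose (tip x -25.5, 45 degree ramp below, top z 7.2) rides over the rail's lower edge and springs under it: about 7 to 15 N on the pad. Until then the foot stays 6 to 9 mm too high.
- rail: Aluminium rail on a fixed wooden stand (150 x 360 mm, low side to the front), sloping 28 degrees. Origin: middle of its top face, 72 mm above the table; x up the slope, y along it, z out of the face. Flange 60 wide (x +-30), 340 long, 5 thick; 20 mm clear beneath to the board (x +-75), web at x +-12. Lip goes over and under the upper edge (x +30), clip under the lower (x -30).
- dish: White dish, origin under the centre of its tray, z up: 120 (x) x 90 (y) x 45 high, walls and floor 5 mm; upright grip fin at its -x end: x -94 to -60, 12 mm thick (y +-6), up to z 78; grip the fin across y at x -77, z 58. 0.18 kg.
- pad: Round grey felt pad, fixed, diameter 150 mm, 3 mm thick; origin at the centre of its underside.
- chute: Bead chute, fixed: origin on the table under it, z up; channel 34 wide, sloping 35 degrees down to -x; the lower edge of its floor (mouth) at x -85, y 0, 116 mm above the table; beads land 0 to 65 mm further to -x. Foot block x -20 to 90. Under the mouth hangs the paddle: plate 70 wide, 50 long, hinge at x -76, z 98, leaning 45 degrees to -x at rest, lower edge at z 62.
- gate (a joint): Rocker, paddle and bead stop in one, rad: 0 closed, 1.5 end stop, spring return, 1 to 5 N. Beads go from 1.0; hold it at 1.3 or more for 2 s. Push the paddle to chute +x with the dish's far rim: dish x along chute x, same y, underside 27 to 33 mm above the table; contact with the dish centre at chute x -160, fully open at about -117. A dish standing on the table passes below it.
- bead1: Chunky faceted wooden bead 1 (drum with cut corners, diameter 26 mm, 24 mm tall), origin at its centre, waiting in the chute behind the stop. 12 g.
- bead2: Chunky faceted wooden bead 2 (drum with cut corners, diameter 26 mm, 24 mm tall), origin at its centre, waiting in the chute behind the stop. 12 g.
- bead3: Chunky faceted wooden bead 3 (drum with cut corners, diameter 26 mm, 24 mm tall), origin at its centre, waiting in the chute behind the stop. 12 g.
- bead4: Chunky faceted wooden bead 4 (drum with cut corners, diameter 26 mm, 24 mm tall), origin at its centre, waiting in the chute behind the stop. 12 g.
- bead5: Chunky faceted wooden bead 5 (drum with cut corners, diameter 26 mm, 24 mm tall), origin at its centre, waiting in the chute behind the stop. 12 g.
- jar: Bystander: glass jar, diameter 52, 85 tall.
- case: Bystander: black spectacles case, 150 mm long, diameter 56, origin under its middle.
- spool: Bystander: loose wire spool without a shoe, diameter 60, 38 tall.
- ring_cone: Bystander: wooden ring cone, diameter 52, 72 tall.
- pliers: Bystander: pliers with red handles, about 150 mm long.
Things that resemble listed ones, but are neither listed nor needed, are in the scene too. Of the things shaped like the dish, the white one is meant. What is shaped like the holder3 but turquoise is not meant.

How it is judged:
By the outcome, as a careful person would: the job done as asked, in the order asked, and still so for the second after the job is handed in, with the robot touching nothing.
Of holder1, holder2, holder3 only 2 to 3 are there at a start; the rules pass over those that are not, and their reading is None.
At some moment in a run one of holder1, holder2, holder3, dish may be knocked a few centimetres aside while the robot is not near it.
Once in a run the grip may slacken for a moment while it holds something.
It also fails if it takes over 210 s, if anything falls off the work surface, if the arm or the gripper's body presses on something with over 40 N, if the wrist force passes 120 N, or if a joint passes its speed limit or range.

### The arm

A 7-joint arm with a two-finger parallel gripper is mounted at the origin on the work surface. World frame = base frame: x ahead of the robot, y to its left, z up, the work surface at z = 0. Lengths are in m, angles in rad, forces in N, time in s.
With the tool pointing down it reaches from about 0.4 to 0.85 m from the base axis. Payload 4.5 kg.
Tool frame: the origin (TCP) lies at the very end of the fingers, on their centre line; the grasp point (between the pads) lies 19 mm behind it (manip.grasp_offset is the distance from the TCP to the grasp point, in m); z points along the fingers, x is the direction in which the jaws open and shut, and the axes are right-handed (so a half turn about z gives the same grasp; the last joint's range is limited). The gripper opens to 85 mm and grips with 20 to 120 N. Pads are 22 mm wide; open, the fingers measure 114 mm over their backs; the gripper's body (76 mm by 85 mm) begins 54 mm behind the grasp point. The pads swing forward as they close: fully open they stand 13 mm farther back than shut.
Start: joints at [1.371, 0.689, -0.195, 1.565, 0.157, 0.902, -0.215], TCP at [0.145, -0.608, 0.209] pointing down, gripper open.
Joint ranges: [-3.01, 3.01], [-0.46, 2.08], [-1.47, 1.51], [0.13, 2.56], [-1, 4.14], [0.04, 2.09], [-2.66, 2.66]. Speed limits (rad/s): [2.57, 2.57, 3.14, 3.14, 3.14, 3.14, 3.14].

### API

Orientations are given as a unit quaternion [x, y, z, w].
In Python, from station import manip, imaging gives the robot as it stands. The module is installed in compiled form; this text tells all that it offers.
- The arm moves only by the tool play_rows, never from a script. Its argument "deltas" is a list that holds one entry, the list of rows, each a list of 6 numbers: the shift along the tool's x, y, z scaled (see below), then the turn, a rotation vector about the tool's x, y, z scaled (see below). A call has 1 to 12 rows; each row shifts and turns the commanded pose from where the row before left it, along the tool's axes as they then stand; what a row does not reach is not made up. The controller multiplies each number of a shift by 100 mm and each number of a turn by 360 degrees. A row lasts 1/8 s, in which the tool goes at most 62.5 mm and 10.7 degrees, less where a joint would pass 70% of its speed; a pose out of reach is approached as far as the arm can. A call with a number of a shift or a turn outside -1 to 1 is refused whole. A call with a gripper value outside its range is refused whole. "claw" is the closure, from 0 (fully open) to 1 (shut), set as the call begins (left out, the last holds). The fingers move at their own pace and stop on an object; "squeeze" is the grip in N (left out, the last holds). Time passes only in rows, so rows that do not move let the fingers close. It gives the time, the measured TCP pose, the force and the opening at its end, in the units of the state.
- manip.read_state(): the state, without advancing time (a new reading comes with each control period).
- imaging.camera(name): name is "scene" or "top" or "wrist"; returns the picture (480x640x3 uint8, red, green, blue); there is no depth.
- imaging.get_calibration(name): a dict with "fx", "fy", "cx", "cy" (pixels), "R" (3x3) and "t" (3): a world point X has camera coordinates R X + t; the wrist camera has in their place "mount" (4x4, takes a point from camera to tool coordinates, whose origin is the TCP and whose axes are the tool frame's). Camera axes: x right, y down, z forward; pixel columns grow to the right and rows downward; lengths in m; the calibration is good to about 2 mm. The wrist camera is an equidistant fisheye: a pixel r from the principal point sees the ray r / f radians off the axis. A picture is of the moment at which its call begins: read the wrist's pose just before it. get_calibration takes no time and is no camera call.
- manip.job_done(): hands the job in, once; it reports no verdict.
The state is a dict: "t": time; "joint_pos": joint angles; "joint_vel": joint speeds; "effort": joint torques, N m; "tool_pos": TCP position; "orientation": TCP orientation; "ft_force": force on the tool from outside, world axes, zero at the start; "moment": the same for the moment, N m; "finger_gap": finger opening in m.
Only numpy, scipy, OpenCV 4.12 (cv2) and the standard library are available. Lean on these libraries where they do the work, as an engineer would, in place of code of your own. Each camera call takes 0.05 s, during which the arm holds its last target. There are 200 camera calls.

## Working session

There is one attempt and no reset: what is moved stays moved. The work goes in short steps, Python scripts to look and compute and a tool call to move; the robot and the scene stay as the last step left them, time stands still between calls to the robot, and variables do not carry over. Pictures are saved under pics/ and viewed, on a budget of 14 in all, crops included, one or two more only if the job needs it, and the job is handed in when it is done.

Besides the shell and the picture viewer there is one more tool, called after "Request:" by a JSON object that holds its "api" and its "payload". play_rows: Moves the arm, as the interface text tells. Its arguments: {"type":"object","properties":{"deltas":{"type":"array","items":{"type":"array","items":{"type":"array","items":{"type":"number","minimum":-1,"maximum":1}}}},"claw":{"type":"number"},"squeeze":{"type":"number"}},"required":["deltas"]}

```bash
mkdir -p pics
python3 - <<'E'
from station import manip, imaging
import cv2, numpy as np
s=manip.read_state(); print({k:np.round(v,3).tolist() for k,v in s.items()}, manip.grasp_offset)
for n in ["scene","top","wrist"]:
    c=imaging.get_calibration(n); print(n,{k:np.round(v,4).tolist() for k,v in c.items()})
    im=imaging.camera(n); cv2.imwrite(f"pics/{n}0.png",im[:,:,::-1])
E
```

```text
{'t': 0.0, 'joint_pos': [1.371, 0.69, -0.195, 1.566, 0.157, 0.902, -0.215], 'joint_vel': [-0.001, 0.001, -0.001, -0.0, 0.0, -0.0, -0.0], 'effort': [0.001, -53.96, -1.267, -15.854, 0.009, 0.009, 0.0], 'tool_pos': [0.145, -0.607, 0.208], 'orientation': [0.785, -0.62, -0.001, -0.001], 'ft_force': [0.081, 0.321, 0.937], 'moment': [0.038, -0.057, -0.027], 'finger_gap': 0.085} 0.0187
scene {'fx': 585.2983, 'fy': 585.2983, 'cx': 322.6723, 'cy': 235.1456, 'R': [[0.0222, 0.9997, 0.0115], [0.8524, -0.013, -0.5227], [-0.5224, 0.0214, -0.8524]], 't': [0.0423, -0.3079, 1.6798]}
top {'fx': 593.8744, 'fy': 593.8744, 'cx': 313.2695, 'cy': 243.8255, 'R': [[-0.021, -0.9998, 0.0034], [-0.9972, 0.0207, -0.0715], [0.0714, -0.0049, -0.9974]], 't': [-0.0314, 0.4854, 1.3202]}
wrist {'fx': 371.6483, 'fy': 371.6483, 'cx': 316.9191, 'cy': 240.916, 'mount': [[1.0, 0.0003, 0.001, -0.0001], [-0.0006, 0.9517, 0.307, -0.0781], [-0.0009, -0.307, 0.9517, -0.1649], [0.0, 0.0, 0.0, 1.0]]}
```

View pics/top0.png

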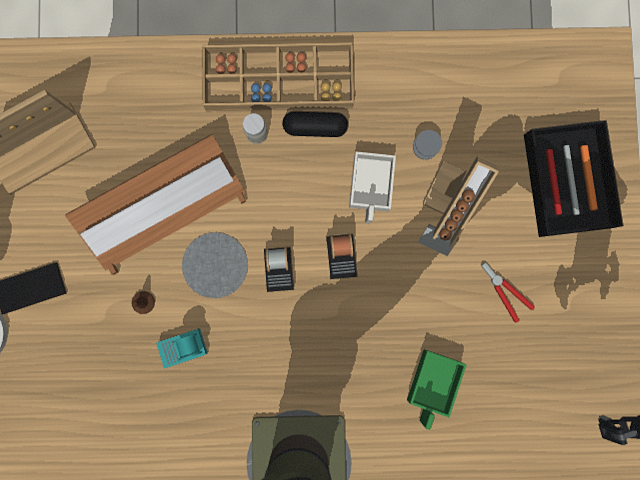

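View pics/scene0.png

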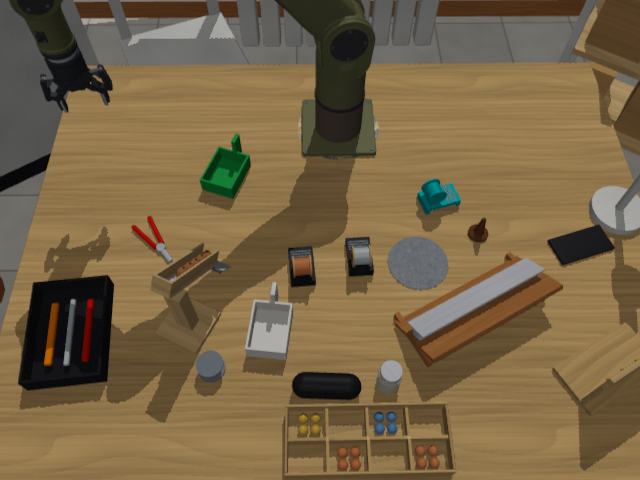

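```bash
cat > h.py <<'E'
import numpy as np, cv2
from scipy.spatial.transform import Rotation as Ro
from station import manip, imaging
def cam(n):
    s=manip.read_state(); return cv2.cvtColor(imaging.camera(n),cv2.COLOR_RGB2BGR), s
def ray(n,uv,z,s=None):
    "pixels -> world points on plane z"
    c=imaging.get_calibration(n); uv=np.atleast_2d(uv).astype(float)
    d=np.c_[(uv[:,0]-c['cx'])/c['fx'],(uv[:,1]-c['cy'])/c['fy']]
    if n=='wrist':
        r=np.linalg.norm(d,axis=1,keepdims=True); v=np.c_[d/np.maximum(r,1e-9)*np.sin(r),np.cos(r)]
        M=np.array(c['mount']); R=Ro.from_quat(s['orientation']).as_matrix()
        v=v@(R@M[:3,:3]).T; o=np.array(s['tool_pos'])+R@M[:3,3]
    else:
        R=np.array(c['R']); v=np.c_[d,np.ones(len(d))]@R; o=-R.T@np.array(c['t'])
    z=np.broadcast_to(z,len(v)); return o+v*((z-o[2])/v[:,2])[:,None]
def proj(n,X):
    c=imaging.get_calibration(n); p=np.atleast_2d(X)@np.array(c['R']).T+np.array(c['t'])
    return np.c_[c['fx']*p[:,0]/p[:,2]+c['cx'],c['fy']*p[:,1]/p[:,2]+c['cy']]
def down(yaw,tilt=0,ax='y'):
    "tool pointing down, tool x at world yaw (deg); tilt in deg about tool x"
    return Ro.from_euler('z',yaw,degrees=True)*Ro.from_euler('x',180,degrees=True)*Ro.from_euler('x',tilt,degrees=True)
def rows(pos,rot,p0=None,r0=None,n=None,step=.055,dec=3):
    s=manip.read_state(); p0=np.array(s['tool_pos'] if p0 is None else p0); r0=Ro.from_quat(s['orientation']) if r0 is None else r0
    w=(r0.inv()*rot).as_rotvec(degrees=True); d=np.array(pos)-p0
    k=n or int(max(1,np.ceil(np.linalg.norm(d)/step),np.ceil(np.linalg.norm(w)/9.5)))
    out=[]; r=r0
    for i in range(k):
        out.append(np.r_[r.inv().apply(d/k)*10,w/k/360].round(dec).tolist()); r=r*Ro.from_rotvec(w/k,degrees=True)
    print(k,'rows',str(out).replace('-0.0,','0.0,').replace(' ',''))
def st():
    s=manip.read_state(); print('t',round(s['t'],2),'p',np.round(s['tool_pos'],4),'x',np.round(Ro.from_quat(s['orientation']).as_matrix()[:,0],3),'z',np.round(Ro.from_quat(s['orientation']).as_matrix()[:,2],3),'F',np.round(s['ft_force'],1),'gap',round(s['finger_gap'],4),'j',np.round(s['joint_pos'],2))
E
python3 - <<'E'
from h import *
im=cv2.imread('pics/top0.png'); sc=cv2.imread('pics/scene0.png')
a=cv2.resize(im[130:300,60:500],None,fx=1.8,fy=1.8,interpolation=cv2.INTER_CUBIC)
b=cv2.resize(sc[230:370,140:570],None,fx=1.842,fy=1.842,interpolation=cv2.INTER_CUBIC)[:,:792]
cv2.imwrite('pics/crop1.png',np.vstack([a[:,:792],b]))
hsv=cv2.cvtColor(im,cv2.COLOR_BGR2HSV)
def big(m,roi,nm):
    k=np.zeros_like(m); x0,y0,x1,y1=roi; k[y0:y1,x0:x1]=m[y0:y1,x0:x1]
    c=max(cv2.findContours(k,0,1)[0],key=cv2.contourArea); r=cv2.minAreaRect(c); print(nm,cv2.contourArea(c),np.round(cv2.boxPoints(r),1).tolist()); return c,cv2.boxPoints(r)
g=cv2.inRange(hsv,(0,0,120),(180,45,255))
_,r=big(g,(60,130,250,280),'rail')
for z in(.072,): print(ray('top',r,z).round(4).tolist())
_,d=big(g,(340,140,405,225),'dish'); print(ray('top',d,.045).round(4).tolist())
c,p=big(cv2.inRange(hsv,(0,0,60),(180,50,190)),(175,225,255,305),'pad'); (u,v),rad=cv2.minEnclosingCircle(c); print('pad',ray('top',(u,v),.003).round(4),rad)
dk=cv2.inRange(hsv,(0,0,0),(180,110,75))
for nm,roi in(('h3',(255,235,305,300)),('h2',(322,225,365,285))):
    c,b=big(dk,roi,nm); print(ray('top',b,.025).round(4).tolist())
E
```

```text
rail 4239.5 [[79.5999984741211, 233.3000030517578], [219.5, 156.1999969482422], [233.0, 180.6999969482422], [93.0999984741211, 257.79998779296875]]
[[0.514, 0.4629, 0.072], [0.6767, 0.1592, 0.072], [0.6222, 0.1305, 0.072], [0.4605, 0.4335, 0.072]]
dish 2254.5 [[348.0, 221.10000610351562], [355.0, 150.89999389648438], [395.6000061035156, 155.0], [388.6000061035156, 225.1999969482422]]
[[0.5315, -0.1192, 0.045], [0.6886, -0.1388, 0.045], [0.6776, -0.2292, 0.045], [0.5206, -0.2088, 0.045]]
pad 3305.0 [[182.0, 232.0], [247.0, 232.0], [247.0, 297.0], [182.0, 297.0]]
pad [[0.443  0.1842 0.003 ]] 33.2012939453125
h3 586.0 [[263.1000061035156, 248.89999389648438], [290.29998779296875, 246.6999969482422], [293.6000061035156, 288.8999938964844], [266.5, 291.1000061035156]]
[[0.4751, 0.071, 0.025], [0.4787, 0.0102, 0.025], [0.3843, 0.0044, 0.025], [0.3808, 0.0649, 0.025]]
h2 599.5 [[326.29998779296875, 236.10000610351562], [353.20001220703125, 233.8000030517578], [356.79998779296875, 276.3999938964844], [329.79998779296875, 278.6000061035156]]
[[0.501, -0.0709, 0.025], [0.5048, -0.1316, 0.025], [0.4094, -0.137, 0.025], [0.4056, -0.0767, 0.025]]
```

View pics/crop1.png

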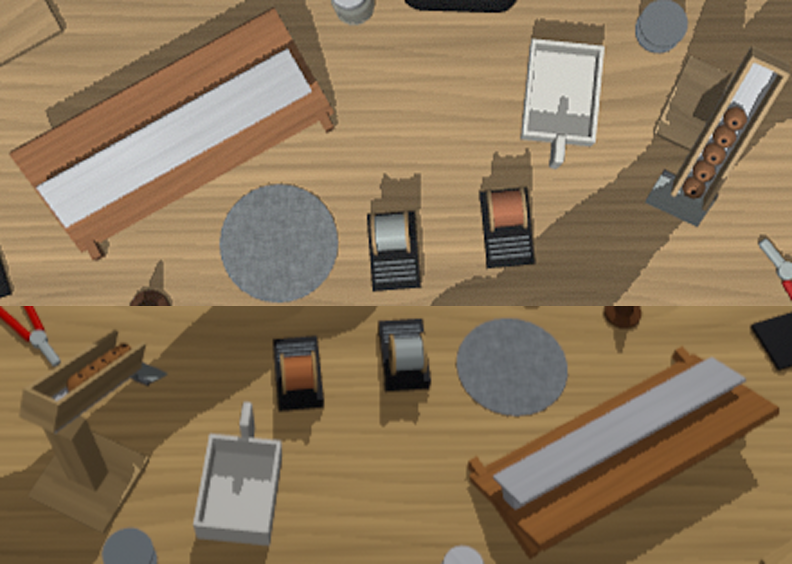

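Run:
```python
from h import *
im=cv2.imread('pics/top0.png'); sc=cv2.imread('pics/scene0.png')
def quad(im,roi,lo,hi):
    m=cv2.inRange(cv2.cvtColor(im,cv2.COLOR_BGR2HSV),lo,hi); k=np.zeros_like(m); x0,y0,x1,y1=roi; k[y0:y1,x0:x1]=m[y0:y1,x0:x1]
    c=max(cv2.findContours(k,0,1)[0],key=cv2.contourArea)
    print(cv2.contourArea(c)); h=cv2.convexHull(c)
    for e in np.arange(1,12,.5):
        a=cv2.approxPolyDP(h,e,True)
        if len(a)<=4: break
    return a[:,0].astype(float)
A=quad(im,(60,130,250,280),(0,0,120),(180,45,255)); B=quad(sc,(400,240,550,350),(0,0,120),(180,60,255))
print(A.tolist(),B.tolist())
def P(n):
    c=imaging.get_calibration(n); return np.array([[c['fx'],0,c['cx']],[0,c['fy'],c['cy']],[0,0,1]])@np.c_[c['R'],c['t']]
A=A[np.argsort(ray('top',A,.072)@[1,1,0])]
for a in A:
    w=ray('top',a,.072)[0]; best=min(B,key=lambda b:np.linalg.norm(ray('scene',b,.072)[0]-w))
    X=cv2.triangulatePoints(P('top'),P('scene'),a.reshape(2,1),best.reshape(2,1)); X=(X[:3]/X[3])[:,0]
    print(a,best,X.round(4),'z.058',ray('top',a,.0579)[0].round(4),'z.086',ray('top',a,.0861)[0].round(4))
```

```text
4239.5
2660.5
[[232.0, 179.0], [98.0, 255.0], [80.0, 234.0], [219.0, 157.0]] [[544.0, 269.0], [424.0, 336.0], [408.0, 322.0], [525.0, 258.0]]
[232. 179.] [408. 322.] [0.6277 0.1335 0.0616] z.058 [0.6285 0.1345 0.0579] z.086 [0.6232 0.1308 0.0861]
[219. 157.] [424. 336.] [0.6716 0.1588 0.0874] z.058 [0.6781 0.1626 0.0579] z.086 [0.6718 0.1583 0.0861]
[ 98. 255.] [525. 258.] [0.4672 0.4287 0.0577] z.058 [0.4671 0.4281 0.0579] z.086 [0.4654 0.418  0.0861]
[ 80. 234.] [544. 269.] [0.5113 0.4569 0.084 ] z.058 [0.5139 0.4675 0.0579] z.086 [0.5111 0.4566 0.0861]
```

Run:
```python
from h import *
rows([.477,-.103,.16],down(-86.5))
```

```text
12 rows [[-0.345,-0.367,0.041,0.0,0.0,0.002],[-0.35,-0.362,0.041,0.0,0.0,0.002],[-0.355,-0.357,0.041,0.0,0.0,0.002],[-0.36,-0.352,0.04,0.0,0.0,0.002],[-0.365,-0.346,0.04,0.0,0.0,0.002],[-0.37,-0.341,0.04,0.0,0.0,0.002],[-0.375,-0.336,0.04,0.0,0.0,0.002],[-0.38,-0.33,0.04,0.0,0.0,0.002],[-0.385,-0.325,0.04,0.0,0.0,0.002],[-0.389,-0.319,0.04,0.0,0.0,0.002],[-0.394,-0.314,0.04,0.0,0.0,0.002],[-0.398,-0.308,0.04,0.0,0.0,0.002]]
```

Request:
{"api": "play_rows", "payload": {"deltas": [[[-0.345,-0.367,0.041,0,0,0.002],[-0.35,-0.362,0.041,0,0,0.002],[-0.355,-0.357,0.041,0,0,0.002],[-0.36,-0.352,0.04,0,0,0.002],[-0.365,-0.346,0.04,0,0,0.002],[-0.37,-0.341,0.04,0,0,0.002],[-0.375,-0.336,0.04,0,0,0.002],[-0.38,-0.33,0.04,0,0,0.002],[-0.385,-0.325,0.04,0,0,0.002],[-0.389,-0.319,0.04,0,0,0.002],[-0.394,-0.314,0.04,0,0,0.002],[-0.398,-0.308,0.04,0,0,0.002]]], "claw": 0}}

```text
t: 1.65
tool_pos: [0.473, -0.0988, 0.1603]
orientation: [0.736, -0.677, 0.0, 0.0]
ft_force: [1.1, -1.4, 0.1]
finger_gap: 0.0855
```

Run:
```python
from h import *
st(); im,s=cam('wrist'); cv2.imwrite('pics/w1.png',im)
rows([.477,-.103,.037],down(-86.5))
```

```text
t 1.65 p [ 0.473  -0.0988  0.1603] x [ 0.083 -0.997  0.   ] z [ 0. -0. -1.] F [ 1.1 -1.4  0.1] gap 0.0855 j [ 0.13  0.59 -0.03  2.04  0.03  0.52 -1.41]
3 rows [[0.044,0.009,0.41,0.0,0.0,0.002],[0.043,0.008,0.41,0.0,0.0,0.002],[0.043,0.007,0.41,0.0,0.0,0.002]]
```

View pics/w1.png

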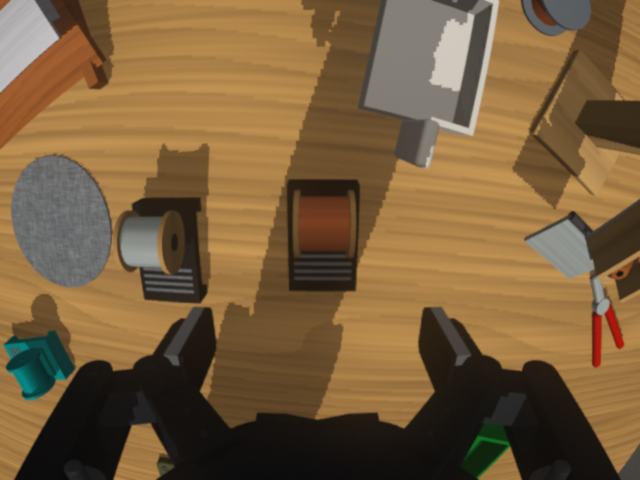

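Run:
```python
from h import *
s=manip.read_state()
print(ray('wrist',[(288,180),(359,180),(357,290),(289,290)],.025,s).round(4).tolist())
print(ray('wrist',[(142,198),(200,197),(206,298),(146,300)],.025,s).round(4).tolist())
```

```text
[[0.5097, -0.0632, 0.025], [0.5153, -0.1209, 0.025], [0.4177, -0.1315, 0.025], [0.412, -0.0711, 0.025]]
[[0.4851, 0.0668, 0.025], [0.4896, 0.011, 0.025], [0.3949, 0.0058, 0.025], [0.3839, 0.069, 0.025]]
```

Request:
{"api": "play_rows", "payload": {"deltas": [[[0.04,0.02,0,0,0,0.006],[0,0,0,0,0,0]]]}}

```text
t: 1.95
tool_pos: [0.4695, -0.1061, 0.1604]
orientation: [0.722, -0.692, -0.0, 0.001]
ft_force: [0.1, -0.8, 0.2]
finger_gap: 0.0854
```

```bash
cat >> h.py <<'E'
def shoe(n,im,s,c0,z=.025):
    "dark shoe near world xy c0 -> rectangle corners' centre, yaw, sizes"
    hsv=cv2.cvtColor(im,cv2.COLOR_BGR2HSV); m=cv2.inRange(hsv,(0,0,0),(180,110,75)) if n=='top' else cv2.inRange(hsv,(0,0,0),(180,120,60))
    m[:,:]=cv2.morphologyEx(m,cv2.MORPH_OPEN,np.ones((3,3),np.uint8))
    best=None
    for c in cv2.findContours(m,0,1)[0]:
        if cv2.contourArea(c)<300: continue
        w=ray(n,c[:,0],z,s)[:,:2]*1000; r=cv2.minAreaRect(w.astype(np.float32))
        d=np.hypot(r[0][0]/1000-c0[0],r[0][1]/1000-c0[1])
        if best is None or d<best[0]: best=(d,r)
    r=best[1]; b=cv2.boxPoints(r); e=[b[1]-b[0],b[2]-b[1]]; e=max(e,key=np.linalg.norm); e=e if e[0]>0 else -e
    print(n,'shoe centre',np.round(r[0],1),'yaw',round(np.degrees(np.arctan2(e[1],e[0])),1),'size',np.round(r[1],1))
E
python3 - <<'E'
from h import *
st()
im,s=cam('wrist')
for c in((.46,-.1),(.43,.04)): shoe('wrist',im,s,c)
im,s=cam('top'); cv2.imwrite('pics/top1.png',im)
for c in((.46,-.1),(.43,.04)): shoe('top',im,s,c)
st()
E
```

```text
t 1.95 p [ 0.4695 -0.1061  0.1604] x [ 0.043 -0.999  0.001] z [-0.001 -0.001 -1.   ] F [ 0.1 -0.8  0.2] gap 0.0854 j [ 0.14  0.58 -0.02  2.05  0.02  0.51 -1.43]
wrist shoe centre [ 426.9 -101.8] yaw -87.4 size [19.7 40.9]
wrist shoe centre [420.2  34.4] yaw 3.4 size [73.7 58.8]
top shoe centre [ 385.1 -133.7] yaw -9.7 size [243.2 409.7]
top shoe centre [ 385.1 -133.7] yaw -9.7 size [243.2 409.7]
t 2.05 p [ 0.4697 -0.106   0.1606] x [ 0.043 -0.999  0.001] z [-0.001 -0.001 -1.   ] F [ 0.5 -0.6  0. ] gap 0.0853 j [ 0.14  0.58 -0.02  2.05  0.02  0.51 -1.43]
```

Run:
```python
from h import *
im,s=cam('wrist'); cv2.imwrite('pics/w2.png',im)
v=im.max(2)
for c in (310,320,335): print(c,v[165:305:2,c].tolist())
for r in (275,282): print(r,v[r,270:375:2].tolist())
st()
```

```text
310 [106, 107, 109, 112, 110, 57, 34, 35, 35, 35, 36, 36, 35, 56, 86, 95, 97, 98, 102, 105, 111, 108, 108, 110, 115, 117, 118, 118, 114, 111, 106, 103, 100, 98, 96, 94, 89, 85, 82, 76, 66, 40, 39, 58, 50, 32, 42, 60, 46, 33, 48, 61, 39, 34, 54, 56, 35, 33, 34, 33, 35, 74, 99, 96, 97, 98, 97, 99, 106, 109]
320 [108, 107, 106, 111, 103, 46, 33, 33, 34, 34, 34, 34, 36, 72, 88, 95, 99, 100, 101, 106, 110, 107, 109, 112, 115, 118, 118, 116, 114, 110, 105, 104, 101, 99, 96, 92, 90, 84, 81, 76, 61, 38, 42, 60, 49, 33, 45, 60, 42, 34, 51, 58, 38, 36, 57, 53, 35, 34, 33, 34, 39, 79, 100, 99, 99, 100, 99, 100, 107, 111]
335 [108, 108, 106, 110, 98, 37, 32, 34, 33, 34, 36, 38, 41, 75, 92, 96, 99, 100, 102, 107, 110, 108, 109, 113, 117, 119, 118, 117, 113, 109, 105, 103, 101, 99, 96, 93, 88, 85, 79, 74, 58, 37, 53, 60, 44, 38, 56, 60, 40, 39, 60, 57, 37, 44, 63, 51, 38, 36, 37, 38, 49, 95, 99, 96, 100, 103, 104, 103, 117, 165]
275 [101, 100, 99, 100, 99, 98, 80, 39, 34, 45, 60, 60, 59, 59, 58, 59, 59, 60, 58, 55, 56, 55, 53, 52, 52, 53, 52, 50, 52, 53, 51, 51, 51, 52, 51, 48, 49, 46, 39, 40, 75, 153, 159, 160, 161, 162, 162, 163, 164, 164, 165, 165, 165]
282 [96, 96, 96, 96, 95, 96, 90, 44, 34, 33, 34, 33, 33, 32, 33, 34, 33, 33, 34, 33, 32, 33, 34, 34, 33, 34, 34, 34, 35, 36, 37, 37, 37, 37, 37, 38, 39, 40, 41, 41, 79, 163, 170, 170, 172, 172, 172, 172, 172, 173, 173, 174, 174]
t 2.1 p [ 0.4699 -0.1059  0.1606] x [ 0.043 -0.999  0.001] z [-0.    -0.001 -1.   ] F [ 0.2 -0.4 -0.3] gap 0.0853 j [ 0.14  0.58 -0.02  2.04  0.02  0.51 -1.43]
```

Run:
```python
from h import *
s=manip.read_state()
print(ray('wrist',[(320,285.5),(320,174.5),(283,280),(350,280)],.025,s).round(4).tolist(), ray('wrist',[(320,174.5)],.0,s).round(4).tolist())
print(proj('top',[.4652,-.1035,.025]))
im=cv2.imread('pics/top0.png'); print(im[228:290,337].max(1).tolist()); print(im[270,315:370].max(1).tolist())
```

```text
[[0.4097, -0.1116, 0.025], [0.5078, -0.1071, 0.025], [0.4135, -0.0786, 0.025], [0.4161, -0.1379, 0.025]] [[0.5044, -0.1075, 0.0]]
[[341.16294758 251.69181458]]
[113, 116, 119, 114, 111, 112, 127, 72, 36, 91, 110, 117, 129, 140, 150, 156, 166, 170, 179, 180, 186, 189, 179, 168, 166, 154, 153, 120, 62, 39, 42, 37, 43, 32, 96, 108, 59, 67, 104, 62, 66, 127, 80, 35, 121, 90, 40, 33, 40, 35, 79, 162, 176, 124, 97, 98, 106, 107, 104, 100, 108, 109]
[178, 174, 172, 173, 171, 170, 172, 171, 173, 170, 172, 170, 176, 179, 158, 34, 43, 81, 106, 86, 87, 80, 80, 74, 62, 58, 48, 44, 42, 28, 32, 25, 41, 47, 64, 62, 75, 92, 91, 87, 31, 62, 117, 113, 112, 109, 109, 111, 110, 111, 109, 109, 112, 111, 112]
```

Run:
```python
from h import *
rows([.4785,-.103,.06],down(-86.5)); rows([.4785,-.103,.035],down(-86.5),p0=[.4785,-.103,.06],r0=down(-86.5))
```

```text
2 rows [[-0.013,-0.044,0.503,0.0,0.0,-0.001],[-0.012,-0.044,0.503,0.0,0.0,-0.001]]
1 rows [[0.0,0.0,0.25,0.0,0.0,0.0]]
```

Request:
{"api": "play_rows", "payload": {"deltas": [[[-0.013,-0.044,0.503,0,0,-0.001],[-0.012,-0.044,0.503,0,0,-0.001],[0,0,0.15,0,0,0],[0,0,0.1,0,0,0],[0,0,0,0,0,0],[0,0,0,0,0,0]]]}}

```text
t: 2.85
tool_pos: [0.48, -0.1018, 0.0361]
orientation: [0.727, -0.686, 0.001, -0.001]
ft_force: [0.5, -0.6, -0.8]
finger_gap: 0.0855
```

Request:
{"api": "play_rows", "payload": {"deltas": [[[0,0,0,0,0,0],[0,0,0,0,0,0],[0,0,0,0,0,0],[0,0,0,0,0,0],[0,0,0,0,0,0],[0,0,0,0,0,0],[0,0,0,0,0,0],[0,0,0,0,0,0]]], "claw": 1, "squeeze": 80}}

```text
t: 3.85
tool_pos: [0.4795, -0.1017, 0.0357]
orientation: [0.727, -0.686, 0.0, -0.0]
ft_force: [-0.9, -0.2, 8.7]
finger_gap: 0.0424
```

Run:
```python
from h import *
st()
```

```text
t 3.85 p [ 0.4795 -0.1017  0.0357] x [ 0.057 -0.998  0.   ] z [ 0.001 -0.    -1.   ] F [-0.9 -0.2  8.7] gap 0.0424 j [ 0.12  0.83 -0.01  2.1   0.04  0.21 -1.44]
```

Run:
```python
from h import *
r=Ro.from_quat(manip.read_state()['orientation'])
p=[.48,-.102,.156]; rows(p,r)
q=[.6183,.2483,.16]; rows(q,down(-61.7),p0=p,r0=r)
```

```text
3 rows [[0.001,-0.002,-0.401,0.0,0.0,0.0],[0.001,-0.002,-0.401,0.0,0.0,0.0],[0.001,-0.002,-0.401,0.0,0.0,0.0]]
7 rows [[-0.488,-0.226,-0.006,0.0,0.0,-0.01],[-0.473,-0.256,-0.006,0.0,0.0,-0.01],[-0.456,-0.285,-0.006,0.0,0.0,-0.01],[-0.438,-0.313,-0.006,0.0,0.0,-0.01],[-0.417,-0.34,-0.006,0.0,0.0,-0.01],[-0.395,-0.365,-0.006,0.0,0.0,-0.01],[-0.372,-0.389,-0.006,0.0,0.0,-0.01]]
```

Request:
{"api": "play_rows", "payload": {"deltas": [[[0,0,-0.2,0,0,0],[0.001,-0.002,-0.4,0,0,0],[0.001,-0.002,-0.4,0,0,0],[0,0,-0.2,0,0,0],[0,0,0,0,0,0]]]}}

```text
t: 4.47
tool_pos: [0.4804, -0.1019, 0.156]
orientation: [0.727, -0.686, 0.001, -0.001]
ft_force: [-0.1, 1.0, -2.6]
finger_gap: 0.0427
```

Request:
{"api": "play_rows", "payload": {"deltas": [[[-0.488,-0.226,-0.006,0,0,-0.01],[-0.473,-0.256,-0.006,0,0,-0.01],[-0.456,-0.285,-0.006,0,0,-0.01],[-0.438,-0.313,-0.006,0,0,-0.01],[-0.417,-0.34,-0.006,0,0,-0.01],[-0.395,-0.365,-0.006,0,0,-0.01],[-0.372,-0.389,-0.006,0,0,-0.01],[0,0,0,0,0,0],[0,0,0,0,0,0]]]}}

```text
t: 5.6
tool_pos: [0.6162, 0.2476, 0.1569]
orientation: [0.859, -0.511, -0.001, 0.002]
ft_force: [0.4, -0.3, -2.1]
finger_gap: 0.0423
```

Run:
```python
from h import *
st(); rows([.6183,.2483,.118],down(-61.7),n=2)
im,s=cam('wrist'); cv2.imwrite('pics/w3.png',im)
```

```text
t 5.6 p [0.6162 0.2476 0.1569] x [ 0.477 -0.879  0.001] z [-0.003 -0.003 -1.   ] F [ 0.4 -0.3 -2.1] gap 0.0423 j [-0.41  0.8  -0.08  1.49  0.08  0.86 -1.59]
2 rows [[0.002,-0.012,0.194,0.0,0.0,0.0],[0.002,-0.011,0.195,0.0,0.0,0.0]]
```

View pics/w3.png

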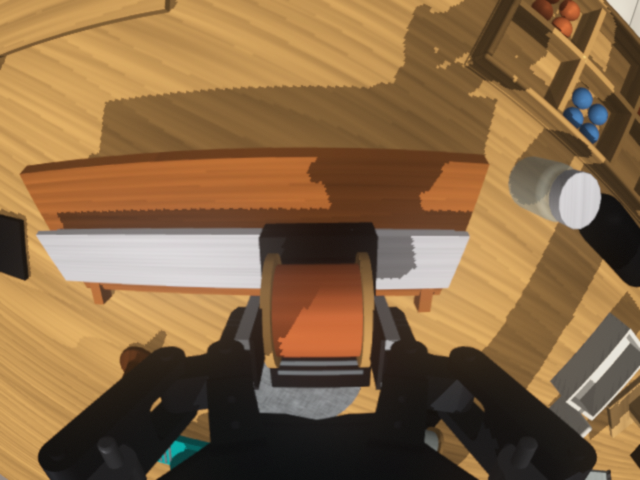

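Run:
```python
from h import *
s=manip.read_state(); im=cv2.imread('pics/w3.png'); 
print(im[215:245,180].max(1).tolist(), im[215:245,240].max(1).tolist(),im[215:245,440].max(1).tolist())
u=np.array([np.cos(np.radians(28.3)),np.sin(np.radians(28.3)),0]); O=np.array([.569,.2955,.072])
for uv,z in [((100,231.5),.0861),((180,231),.0861),((240,230.5),.0861),((440,231.5),.0861),((38,232),.0861),((469,232),.0861),((320,224),.146),((320,387),.146)]:
    X=ray('wrist',uv,z,s)[0]; print(uv,X.round(4),'u',((X-O)@u).round(4),'v',((X-O)@[-u[1],u[0],0]).round(4))
print('tcp u',(np.array(s['tool_pos'])-O)@u)
```

```text
[102, 101, 104, 105, 105, 104, 103, 103, 103, 103, 102, 101, 106, 118, 127, 128, 129, 129, 134, 161, 200, 212, 214, 215, 218, 220, 220, 218, 216, 214] [103, 104, 105, 106, 108, 106, 103, 102, 103, 103, 103, 102, 106, 118, 124, 126, 126, 127, 131, 161, 203, 212, 210, 210, 212, 215, 215, 214, 211, 209] [101, 101, 101, 102, 101, 103, 103, 104, 104, 103, 106, 105, 107, 107, 114, 121, 125, 127, 129, 130, 150, 194, 207, 206, 205, 207, 209, 209, 210, 211]
(100, 231.5) [0.5473 0.3935 0.0861] u 0.0273 v 0.0966
(180, 231) [0.5791 0.3342 0.0861] u 0.0273 v 0.0293
(240, 230.5) [0.5998 0.2962 0.0861] u 0.0275 v -0.014
(440, 231.5) [0.6643 0.1761 0.0861] u 0.0273 v -0.1503
(38, 232) [0.5158 0.4521 0.0861] u 0.0274 v 0.1631
(469, 232) [0.6746 0.1565 0.0861] u 0.0271 v -0.1725
(320, 224) [0.6435 0.2596 0.146 ] u 0.0486 v -0.0669
(320, 387) [0.5539 0.2106 0.146 ] u -0.0536 v -0.0676
tcp u 0.018601670365524844
```

Request:
{"api": "play_rows", "payload": {"deltas": [[[0,-0.03,0.15,0,0,0],[0,-0.03,0.15,0,0,0],[0,0,0.08,0,0,0],[0,0,0,0,0,0]]]}}

```text
t: 6.15
tool_pos: [0.6219, 0.2512, 0.1198]
orientation: [0.859, -0.511, -0.001, 0.001]
ft_force: [0.6, 0.3, -1.7]
finger_gap: 0.0423
```

```bash
cat >> h.py <<'E'
O=np.array([.569,.2955,.072]); U=np.array([np.cos(np.radians(28.3)),np.sin(np.radians(28.3)),0]); V=np.array([-U[1],U[0],0])
def uv():
    s=manip.read_state(); d=np.array(s['tool_pos'])-O; r=Ro.from_quat(s['orientation']).as_matrix()
    print('t',round(s['t'],2),'u v z',(np.array([d@U,d@V,s['tool_pos'][2]])*1000).round(1),'tilt',round(np.degrees(np.arctan2(-r[:,2]@U*-1,-r[2,2])),1),'F uvz',np.round([s['ft_force']@U,s['ft_force']@V,s['ft_force'][2]],1),'gap',round(s['finger_gap'],4),'j',np.round(s['joint_pos'],2))
E
python3 -c "from h import *;st();uv()"
```

```text
t 6.15 p [0.6219 0.2512 0.1198] x [ 0.477 -0.879 -0.   ] z [-0.002 -0.001 -1.   ] F [ 0.6  0.3 -1.7] gap 0.0423 j [-0.41  0.85 -0.08  1.49  0.08  0.8  -1.59]
t 6.15 u v z [ 25.6 -64.1 119.8] tilt -0.1 F uvz [ 0.6 -0.1 -1.7] gap 0.0423 j [-0.41  0.85 -0.08  1.49  0.08  0.8  -1.59]
```

Descend in small steps to contact.

Request:
{"api": "play_rows", "payload": {"deltas": [[[0,0,0.05,0,0,0],[0,0,0.03,0,0,0],[0,0,0.02,0,0,0],[0,0,0,0,0,0]]]}}

```text
t: 6.65
tool_pos: [0.6226, 0.2516, 0.111]
orientation: [0.859, -0.511, 0.0, 0.0]
ft_force: [-0.1, 0.5, -1.6]
finger_gap: 0.0427
```

Request:
{"api": "play_rows", "payload": {"deltas": [[[0,0,0.01,0,0,0],[0,0,0.01,0,0,0],[0,0,0,0,0,0]]]}}

```text
t: 7.02
tool_pos: [0.6226, 0.2516, 0.109]
orientation: [0.859, -0.511, 0.0, 0.0]
ft_force: [-0.8, -0.7, -1.6]
finger_gap: 0.0424
```

```bash
python3 -c "from h import *;uv()"
```

```text
t 7.03 u v z [ 26.4 -64.1 109. ] tilt -0.0 F uvz [-1.1 -0.2 -1.6] gap 0.0424 j [-0.41  0.87 -0.08  1.5   0.08  0.78 -1.6 ]
```

Request:
{"api": "play_rows", "payload": {"deltas": [[[0,0,0.01,0,0,0],[0,0,0.005,0,0,0],[0,0,0,0,0,0]]]}}

```text
t: 7.4
tool_pos: [0.6229, 0.2517, 0.1085]
orientation: [0.859, -0.511, 0.0, -0.0]
ft_force: [-0.4, -0.5, 5.1]
finger_gap: 0.0424
```

Request:
{"api": "play_rows", "payload": {"deltas": [[[0,0,0.01,0,0,0],[0,0,0,0,0,0]]]}}

```text
t: 7.65
tool_pos: [0.6231, 0.2517, 0.1083]
orientation: [0.859, -0.511, 0.0, -0.0]
ft_force: [-2.9, -0.6, 10.8]
finger_gap: 0.0425
```

Request:
{"api": "play_rows", "payload": {"deltas": [[[0,0,-0.012,0,0,0],[0,0.05,0,0,0,0],[0,0.05,0,0,0,0],[0,0.03,0,0,0,0],[0,0,0,0,0,0]]]}}

```text
t: 8.28
tool_pos: [0.6115, 0.2457, 0.1084]
orientation: [0.859, -0.511, 0.0, -0.001]
ft_force: [0.7, 1.2, 5.6]
finger_gap: 0.0423
```

```bash
python3 -c "from h import *;uv()"
```

```text
t 8.28 u v z [ 13.8 -64.1 108.4] tilt 0.1 F uvz [1.1 0.7 5.6] gap 0.0423 j [-0.41  0.85 -0.08  1.54  0.09  0.75 -1.6 ]
```

Request:
{"api": "play_rows", "payload": {"deltas": [[[0,0.02,0,0,0,0],[0,0.02,0,0,0,0],[0,0,0,0,0,0]]]}}

```text
t: 8.65
tool_pos: [0.6086, 0.2441, 0.1083]
orientation: [0.859, -0.511, 0.001, -0.001]
ft_force: [3.1, 2.9, 5.6]
finger_gap: 0.0423
```

```bash
python3 -c "from h import *;uv()"
```

```text
t 8.65 u v z [ 10.5 -64.  108.3] tilt 0.1 F uvz [4.1 1.  5.6] gap 0.0423 j [-0.41  0.85 -0.08  1.56  0.09  0.74 -1.6 ]
```

Request:
{"api": "play_rows", "payload": {"deltas": [[[0,0.015,0,0,0,0],[0,0.015,0,0,0,0],[0,0,0,0,0,0]]]}}

```text
t: 9.02
tool_pos: [0.6079, 0.2438, 0.1082]
orientation: [0.859, -0.511, 0.002, -0.003]
ft_force: [6.7, 4.3, 1.2]
finger_gap: 0.0422
```

```bash
python3 -c "from h import *;uv()"
```

```text
t 9.03 u v z [  9.8 -64.  108.2] tilt 0.4 F uvz [8.  0.6 1.2] gap 0.0422 j [-0.41  0.84 -0.08  1.57  0.09  0.73 -1.6 ]
```

Request:
{"api": "play_rows", "payload": {"deltas": [[[0,-0.008,0,0,0,0],[0,0.017,0.014,0.0122,0,0],[0,0.017,0.014,0.0122,0,0],[0,0.017,0.014,0.0122,0,0],[0,0,0,0,0,0]]]}}

```text
t: 9.65
tool_pos: [0.6015, 0.2402, 0.1033]
orientation: [0.854, -0.508, 0.059, -0.099]
ft_force: [2.3, 2.0, 1.1]
finger_gap: 0.0423
```

```bash
python3 -c "from h import *;uv()"
```

```text
t 9.65 u v z [  2.4 -64.1 103.3] tilt 13.2 F uvz [3.  0.7 1.1] gap 0.0423 j [-0.41  0.77 -0.06  1.85  0.11  0.29 -1.63]
```

Request:
{"api": "play_rows", "payload": {"deltas": [[[0,0.017,0.014,0.0122,0,0],[0,0,0,0,0,0]]]}}

```text
t: 9.9
tool_pos: [0.5999, 0.2391, 0.1016]
orientation: [0.849, -0.505, 0.078, -0.131]
ft_force: [0.2, 0.9, 8.2]
finger_gap: 0.0428
```

```bash
python3 -c "from h import *;uv();st()"
```

```text
t 9.9 u v z [  0.4 -64.3 101.6] tilt 17.5 F uvz [0.6 0.8 8.2] gap 0.0428 j [-0.41  0.77 -0.05  1.93  0.12  0.14 -1.63]
t 9.9 p [0.5999 0.2391 0.1016] x [ 0.477 -0.879  0.   ] z [ 0.265  0.144 -0.953] F [0.2 0.9 8.2] gap 0.0428 j [-0.41  0.77 -0.05  1.93  0.12  0.14 -1.63]
```

Request:
{"api": "play_rows", "payload": {"deltas": [[[0,0,0,0,0,0],[0,0,0,0,0,0],[0,0,0,0,0,0],[0,0,0,0,0,0],[0,0,-0.3,0,0,0],[0,0,-0.4,0,0,0],[0,0,-0.4,0,0,0]]], "claw": 0}}

```text
t: 10.78
tool_pos: [0.5705, 0.2233, 0.207]
orientation: [0.85, -0.505, 0.078, -0.131]
ft_force: [0.7, 0.8, -0.3]
finger_gap: 0.085
```

Run:
```python
from h import *
uv(); im,s=cam('wrist'); sc,_=cam('scene')
cv2.imwrite('pics/w4.png',np.hstack([cv2.resize(im,(400,300)),cv2.resize(sc[220:370,370:570],(400,300))]))
```

```text
t 10.78 u v z [-32.9 -64.3 207. ] tilt 17.5 F uvz [ 1.   0.4 -0.3] gap 0.085 j [-0.38  0.56 -0.09  1.94  0.11  0.34 -1.62]
```

View pics/w4.png

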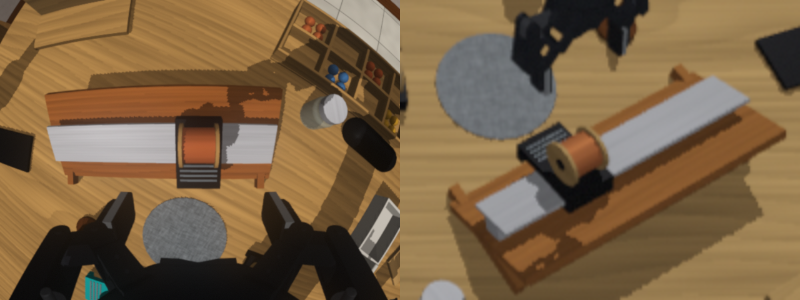

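Request:
{"api": "play_rows", "payload": {"deltas": [[[0,0.487,0,0,0,0],[0,0,0.3,0,0,0],[0,0,0.4,0,0,0],[0,0,0.29,0,0,0],[0,0,0,0,0,0],[0,0,0,0,0,0]]], "claw": 1}}

```text
t: 11.62
tool_pos: [0.5587, 0.2163, 0.1002]
orientation: [0.85, -0.505, 0.076, -0.129]
ft_force: [0.2, 0.5, 0.7]
finger_gap: -0.0
```

```bash
python3 -c "from h import *;uv()"
```

```text
t 11.62 u v z [-46.6 -64.9 100.2] tilt 17.3 F uvz [0.4 0.3 0.7] gap -0.0 j [-0.41  0.73 -0.05  2.07  0.27  0.04 -1.77]
```

Request:
{"api": "play_rows", "payload": {"deltas": [[[0,0,0,-0.014,0,0],[0,-0.01,0.12,0,0,0],[0,0,0.08,0,0,0],[0,0,0.03,0,0,0],[0,0,0,0,0,0]]]}}

```text
t: 12.25
tool_pos: [0.5632, 0.2189, 0.077]
orientation: [0.855, -0.508, 0.054, -0.091]
ft_force: [-0.2, 0.3, 1.0]
finger_gap: 0.0003
```

```bash
python3 -c "from h import *;uv()"
```

```text
t 12.25 u v z [-41.5 -64.7  77. ] tilt 12.1 F uvz [-0.1  0.4  1. ] gap 0.0003 j [-0.39  0.79 -0.09  1.97  0.27  0.18 -1.78]
```

Request:
{"api": "play_rows", "payload": {"deltas": [[[0,0,0.03,0,0,0],[0,0,0.03,0,0,0],[0,0,0,0,0,0]]]}}

```text
t: 12.62
tool_pos: [0.565, 0.2198, 0.0714]
orientation: [0.855, -0.508, 0.054, -0.092]
ft_force: [-0.9, -0.2, 1.2]
finger_gap: -0.0001
```

Request:
{"api": "play_rows", "payload": {"deltas": [[[0,0,0.02,0,0,0],[0,0,0.02,0,0,0],[0,0,0,0,0,0]]]}}

```text
t: 13.0
tool_pos: [0.5657, 0.2202, 0.0676]
orientation: [0.855, -0.508, 0.054, -0.091]
ft_force: [0.4, 0.1, 0.5]
finger_gap: 0.0001
```

Request:
{"api": "play_rows", "payload": {"deltas": [[[0,0,0.02,0,0,0],[0,0,0,0,0,0]]]}}

```text
t: 13.25
tool_pos: [0.5661, 0.2204, 0.0656]
orientation: [0.855, -0.508, 0.054, -0.091]
ft_force: [-0.6, -0.4, 0.2]
finger_gap: -0.0004
```

Request:
{"api": "play_rows", "payload": {"deltas": [[[0,0,0.015,0,0,0],[0,0,0,0,0,0]]]}}

```text
t: 13.5
tool_pos: [0.5664, 0.2206, 0.0642]
orientation: [0.855, -0.508, 0.054, -0.092]
ft_force: [0.3, -0.9, 0.7]
finger_gap: -0.0001
```

Request:
{"api": "play_rows", "payload": {"deltas": [[[0,0,0.015,0,0,0],[0,0,0,0,0,0]]]}}

```text
t: 13.75
tool_pos: [0.5667, 0.2207, 0.0627]
orientation: [0.855, -0.508, 0.054, -0.092]
ft_force: [-0.0, 0.0, 0.2]
finger_gap: -0.0003
```

Request:
{"api": "play_rows", "payload": {"deltas": [[[0,0,0.015,0,0,0],[0,0,0,0,0,0]]]}}

```text
t: 14.0
tool_pos: [0.5669, 0.2209, 0.0613]
orientation: [0.855, -0.508, 0.054, -0.092]
ft_force: [0.2, -0.1, 0.2]
finger_gap: 0.0001
```

Run:
```python
from h import *
uv(); im,s=cam('wrist'); sc,_=cam('scene'); tp,_=cam('top')
a=cv2.resize(im[150:480,160:480],(400,412)); b=cv2.resize(sc[230:340,400:520],(400,366))
cv2.imwrite('pics/w5.png',np.hstack([a[:366],b]))
cv2.imwrite('pics/top2.png',tp)
```

```text
t 14.0 u v z [-37.2 -64.7  61.3] tilt 12.2 F uvz [ 0.2 -0.2  0.2] gap 0.0001 j [-0.39  0.82 -0.08  1.96  0.28  0.16 -1.78]
```

View pics/w5.png

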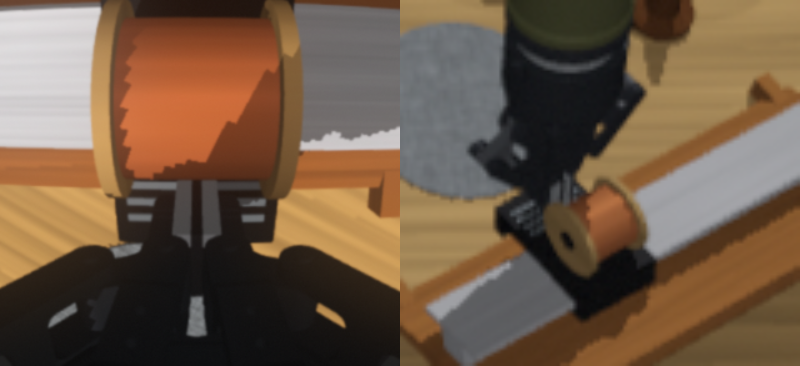

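Request:
{"api": "play_rows", "payload": {"deltas": [[[0,0,0.015,0,0,0],[0,0,0.005,0,0,0]]]}}

```text
t: 14.4
tool_pos: [0.5674, 0.2211, 0.0593]
orientation: [0.855, -0.508, 0.054, -0.092]
ft_force: [-0.4, -0.3, 0.1]
finger_gap: 0.0006
```

Request:
{"api": "play_rows", "payload": {"deltas": [[[0,0,0.015,0,0,0],[0,0,0.005,0,0,0]]]}}

```text
t: 14.65
tool_pos: [0.5677, 0.2213, 0.0573]
orientation: [0.855, -0.508, 0.054, -0.092]
ft_force: [0.7, -0.8, -0.3]
finger_gap: -0.0001
```

Request:
{"api": "play_rows", "payload": {"deltas": [[[0,0,0.015,0,0,0],[0,0,0.005,0,0,0]]]}}

```text
t: 14.9
tool_pos: [0.5678, 0.2213, 0.0557]
orientation: [0.855, -0.508, 0.054, -0.091]
ft_force: [-2.1, -0.9, 5.6]
finger_gap: -0.0002
```

```bash
python3 -c "from h import *;uv()"
```

```text
t 14.9 u v z [-36.2 -64.8  55.7] tilt 12.2 F uvz [-2.3  0.2  5.6] gap -0.0002 j [-0.4   0.83 -0.07  1.96  0.28  0.15 -1.78]
```

Request:
{"api": "play_rows", "payload": {"deltas": [[[0,0,-0.3,0,0,0],[0,0.1,-0.5,0,0,0],[0,0.3,-0.5,0,0,0],[0,0.4,-0.3,0,0,0],[0,0.4,0,0,0,0],[0,0,0,0,0,0]]]}}

```text
t: 15.65
tool_pos: [0.4319, 0.1469, 0.1861]
orientation: [0.855, -0.509, 0.053, -0.089]
ft_force: [0.8, 0.4, -0.5]
finger_gap: 0.0
```

```bash
cat >> h.py <<'E'
RX=np.cos(np.radians(28))*U+np.sin(np.radians(28))*np.array([0,0,1]); RZ=-np.sin(np.radians(28))*U+np.cos(np.radians(28))*np.array([0,0,1])
def railpt(x,v,z): return O+(RX*x+V*v+RZ*z)/1000
E
python3 - <<'E'
from h import *
uv(); sc,_=cam('scene'); tp,_=cam('top')
out=[]
for n,im,(x0,y0,w,h) in (('scene',sc,(400,240,120,100)),('top',tp,(150,130,120,100))):
    k=5; b=cv2.resize(im[y0:y0+h,x0:x0+w],None,fx=k,fy=k,interpolation=cv2.INTER_CUBIC)
    for x,z in((38.5,12),(-58,12),(-47,12)):
        for v in(-94.5,-34.5):
            p=proj(n,railpt(x,v,z))[0]; cv2.circle(b,tuple(int((q-o)*k) for q,o in zip(p,(x0,y0))),4,(0,255,0),1)
    for v in(-22,22): 
        p=proj(n,railpt(12,v-64.5,40))[0]; cv2.circle(b,tuple(int((q-o)*k) for q,o in zip(p,(x0,y0))),4,(255,0,255),1)
    out.append(cv2.resize(b,(400,333)))
cv2.imwrite('pics/chk1.png',np.hstack(out))
E
```

```text
t 15.65 u v z [-191.2  -65.9  186.1] tilt 11.9 F uvz [ 0.9 -0.1 -0.5] gap 0.0 j [-0.32  0.46 -0.14  2.29  0.26  0.2  -1.76]
```

View pics/chk1.png

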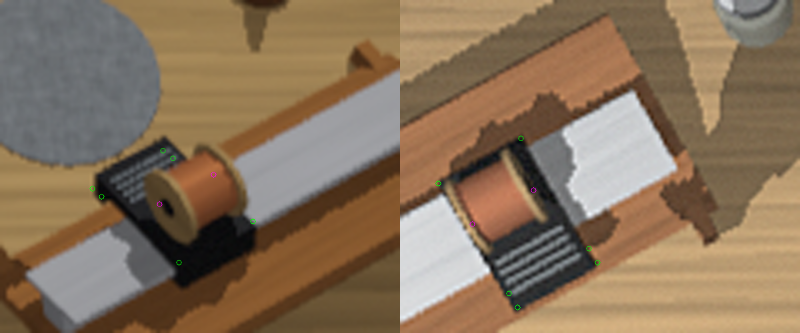

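Request:
{"api": "play_rows", "payload": {"deltas": [[[0,-0.4,0,0,0,0],[0,-0.4,0.3,0,0,0],[0,-0.3,0.5,0,0,0],[0,-0.1,0.5,0,0,0],[0,0,0.2,0,0,0],[0,0,0.05,0,0,0],[0,0,0,0,0,0]]]}}

```text
t: 16.62
tool_pos: [0.5678, 0.2214, 0.0606]
orientation: [0.855, -0.508, 0.054, -0.092]
ft_force: [-0.5, -0.4, 1.3]
finger_gap: -0.0001
```

```bash
python3 -c "from h import *;uv()"
```

```text
t 16.62 u v z [-36.2 -64.7  60.6] tilt 12.3 F uvz [-0.6 -0.1  1.3] gap -0.0001 j [-0.39  0.82 -0.08  1.96  0.29  0.16 -1.79]
```

Request:
{"api": "play_rows", "payload": {"deltas": [[[0,0.03,0.02,0,0,0],[0,0,0.02,0,0,0],[0,0,0,0,0,0]]]}}

```text
t: 17.0
tool_pos: [0.5655, 0.2199, 0.0563]
orientation: [0.855, -0.508, 0.054, -0.092]
ft_force: [-1.2, -0.5, -0.5]
finger_gap: 0.0001
```

Request:
{"api": "play_rows", "payload": {"deltas": [[[0,0,0.015,0,0,0],[0,0,0,0,0,0]]]}}

```text
t: 17.25
tool_pos: [0.5656, 0.2199, 0.0547]
orientation: [0.855, -0.508, 0.054, -0.092]
ft_force: [-1.7, -0.1, 4.2]
finger_gap: -0.0002
```

Request:
{"api": "play_rows", "payload": {"deltas": [[[0,0,0.015,0,0,0],[0,0,0,0,0,0]]]}}

```text
t: 17.5
tool_pos: [0.5657, 0.22, 0.0532]
orientation: [0.855, -0.508, 0.054, -0.091]
ft_force: [-2.5, -1.7, 4.7]
finger_gap: -0.0001
```

```bash
python3 -c "from h import *;uv()"
```

```text
t 17.5 u v z [-38.7 -64.9  53.2] tilt 12.2 F uvz [-3.  -0.3  4.7] gap -0.0001 j [-0.4   0.83 -0.07  1.97  0.29  0.14 -1.8 ]
```

Request:
{"api": "play_rows", "payload": {"deltas": [[[0,0,0.015,0,0,0],[0,0,0.015,0,0,0],[0,0,0,0,0,0]]]}}

```text
t: 17.88
tool_pos: [0.5665, 0.2206, 0.0508]
orientation: [0.855, -0.508, 0.054, -0.092]
ft_force: [0.7, 0.2, -0.1]
finger_gap: 0.0001
```

Request:
{"api": "play_rows", "payload": {"deltas": [[[0,0,0.015,0,0,0],[0,0,0.01,0,0,0],[0,0,0,0,0,0]]]}}

```text
t: 18.25
tool_pos: [0.5668, 0.2209, 0.0471]
orientation: [0.855, -0.508, 0.054, -0.091]
ft_force: [0.4, 0.3, 0.3]
finger_gap: -0.0001
```

Request:
{"api": "play_rows", "payload": {"deltas": [[[0,0,0.015,0,0,0],[0,0,0.01,0,0,0],[0,0,0,0,0,0]]]}}

```text
t: 18.62
tool_pos: [0.5673, 0.2211, 0.045]
orientation: [0.855, -0.508, 0.054, -0.092]
ft_force: [-0.4, 0.3, 0.1]
finger_gap: -0.0002
```

```bash
python3 -c "from h import *;uv()"
```

```text
t 18.62 u v z [-36.7 -64.7  45. ] tilt 12.2 F uvz [-0.2  0.4  0.1] gap -0.0002 j [-0.4   0.85 -0.06  1.97  0.29  0.12 -1.8 ]
```

Request:
{"api": "play_rows", "payload": {"deltas": [[[0,0,0.015,0,0,0],[0,0,0.01,0,0,0],[0,0,0,0,0,0]]]}}

```text
t: 19.0
tool_pos: [0.5676, 0.2212, 0.0441]
orientation: [0.855, -0.508, 0.054, -0.092]
ft_force: [-4.9, -2.3, 14.6]
finger_gap: -0.0002
```

Run:
```python
from h import *
uv(); im,s=cam('wrist'); sc,_=cam('scene')
a=cv2.resize(im[180:400,210:430],(400,400)); b=cv2.resize(sc[240:340,400:500],(400,400),interpolation=cv2.INTER_CUBIC)
cv2.imwrite('pics/w6.png',np.hstack([a,b]))
```

```text
t 19.0 u v z [-36.5 -64.8  44.1] tilt 12.2 F uvz [-5.4  0.3 14.6] gap -0.0002 j [-0.4   0.85 -0.06  1.97  0.29  0.12 -1.8 ]
```

View pics/w6.png

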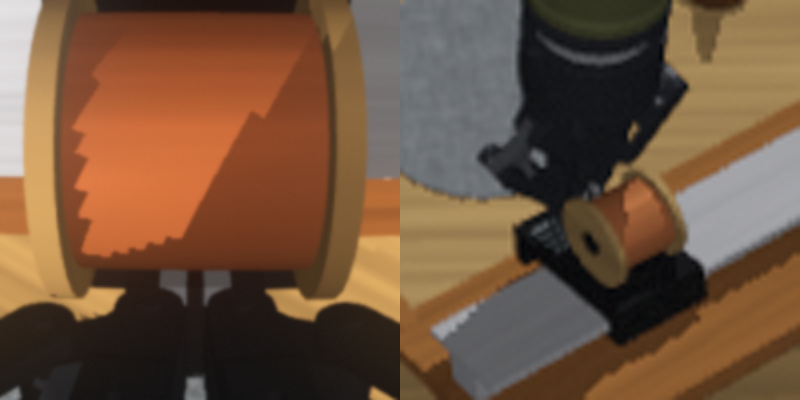

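Request:
{"api": "play_rows", "payload": {"deltas": [[[0,0,0.008,0,0,0],[0,0,0,0,0,0],[0,0,-0.2,0,0,0],[0,0.05,-0.5,0,0,0],[0,0.3,-0.5,0,0,0],[0,0.4,-0.3,0,0,0],[0,0.4,0,0,0,0],[0,0,0,0,0,0]]]}}

```text
t: 20.1
tool_pos: [0.4378, 0.1501, 0.1639]
orientation: [0.855, -0.509, 0.053, -0.089]
ft_force: [0.8, 0.1, 0.2]
finger_gap: -0.0
```

Run:
```python
from h import *
uv(); sc,_=cam('scene'); cv2.imwrite('pics/sc3.png',sc); tp,_=cam('top'); cv2.imwrite('pics/top3.png',tp)
def P(n):
    c=imaging.get_calibration(n); return np.array([[c['fx'],0,c['cx']],[0,c['fy'],c['cy']],[0,0,1]])@np.c_[c['R'],c['t']]
m=(sc.max(2)<62).astype(np.uint8); k=np.zeros_like(m); k[275:340,415:485]=m[275:340,415:485]
c=max(cv2.findContours(k,0,1)[0],key=cv2.contourArea); a=cv2.approxPolyDP(cv2.convexHull(c),2.5,True)[:,0]
print('scene hull',a.tolist()); 
for x in(38.5,-58):
    for v in(-94.5,-34.5): print(x,v,'home scene',proj('scene',railpt(x,v,12))[0].round(1),'top',proj('top',railpt(x,v,12))[0].round(1))
m=(tp.max(2)<62).astype(np.uint8); k=np.zeros_like(m); k[160:235,175:220]=m[160:235,175:220]
c=max(cv2.findContours(k,0,1)[0],key=cv2.contourArea); print('top hull',cv2.approxPolyDP(cv2.convexHull(c),2.5,True)[:,0].tolist())
for n in('scene','top'): print(n,'spool ends',proj(n,[railpt(12,v,40) for v in(-86.5,-42.5)]).round(1).tolist())
```

```text
t 20.1 u v z [-184.5  -65.8  163.9] tilt 11.9 F uvz [ 0.8 -0.3  0.2] gap -0.0 j [-0.35  0.51 -0.11  2.3   0.29  0.14 -1.79]
scene hull [[476, 315], [454, 326], [429, 303], [429, 296], [442, 289], [472, 304]]
38.5 -94.5 home scene [453.8 318.9] top [186.4 171.4]
38.5 -34.5 home scene [476.  306.5] top [161.6 185.2]
-58 -94.5 home scene [427.7 296.8] top [209.3 208.8]
-58 -34.5 home scene [448.9 285.3] top [185.3 222.2]
top hull [[207, 210], [187, 221], [182, 218], [177, 209], [175, 176], [186, 170]]
scene spool ends [[447.9, 301.4], [464.2, 292.4]]
top spool ends [[190.1, 187.1], [171.8, 197.3]]
```

Run:
```python
from h import *
im=cv2.imread('pics/top3.png'); hsv=cv2.cvtColor(im,cv2.COLOR_BGR2HSV); m=cv2.inRange(hsv,(0,0,0),(180,110,75))
k=np.zeros_like(m); k[235:300,255:305]=m[235:300,255:305]
for c in cv2.findContours(k,0,1)[0]:
    if cv2.contourArea(c)>80: print(cv2.contourArea(c),cv2.boundingRect(c))
o=cv2.imread('pics/top0.png'); print('diff h3',np.abs(im[245:295,262:296].astype(int)-o[245:295,262:296]).mean(), 'dish',np.abs(im[150:225,350:396].astype(int)-o[150:225,350:396]).mean())
rows([.47,.04,.19],down(-86.5))
```

```text
579.5 (265, 247, 29, 45)
diff h3 9.312549019607843 dish 14.421159420289856
3 rows [[0.375,0.078,-0.104,-0.011,0.003,0.023],[0.384,0.03,-0.094,-0.011,0.003,0.023],[0.387,-0.02,-0.088,-0.011,0.003,0.023]]
```

Request:
{"api": "play_rows", "payload": {"deltas": [[[0.375,0.078,-0.104,-0.011,0.003,0.023],[0.384,0.03,-0.094,-0.011,0.003,0.023],[0.387,-0.02,-0.088,-0.011,0.003,0.023],[0,0,0,0,0,0],[0,0,0,0,0,0]]], "claw": 0}}

```text
t: 20.82
tool_pos: [0.4698, 0.0405, 0.1897]
orientation: [0.729, -0.684, 0.004, 0.001]
ft_force: [-0.0, 0.8, 0.9]
finger_gap: 0.0852
```

Run:
```python
from h import *
st()
im,s=cam('wrist'); cv2.imwrite('pics/w7.png',im); v=im.max(2)
cx=int(round(318-0)); print('col320',v[150:310:2,320].tolist()); print('row 262',v[262,260:380:2].tolist()); print('row 182',v[182,260:380:2].tolist())
```

```text
t 20.82 p [0.4698 0.0405 0.1897] x [ 0.063 -0.998  0.008] z [ 0.005 -0.007 -1.   ] F [-0.   0.8  0.9] gap 0.0852 j [-0.1   0.52 -0.13  2.04  0.14  0.58 -1.84]
col320 [178, 170, 121, 112, 107, 105, 106, 106, 108, 109, 110, 111, 108, 104, 100, 99, 103, 106, 107, 108, 107, 101, 100, 104, 82, 40, 39, 40, 40, 39, 39, 39, 40, 52, 80, 85, 90, 91, 96, 102, 112, 121, 130, 137, 143, 145, 145, 149, 153, 155, 160, 165, 167, 162, 159, 156, 150, 133, 80, 99, 64, 51, 90, 85, 50, 73, 98, 54, 62, 98, 64, 48, 50, 49, 67, 147, 168, 157, 156, 161]
row 262 [166, 166, 166, 168, 169, 168, 168, 168, 169, 170, 169, 170, 164, 91, 51, 107, 173, 168, 107, 142, 150, 149, 150, 150, 150, 148, 150, 149, 149, 150, 150, 149, 149, 149, 149, 149, 149, 150, 150, 143, 145, 174, 155, 62, 66, 107, 151, 165, 166, 167, 168, 168, 168, 168, 168, 169, 169, 170, 169, 170]
row 182 [176, 177, 175, 177, 176, 176, 176, 175, 176, 175, 175, 174, 173, 174, 173, 164, 114, 108, 108, 107, 107, 106, 105, 105, 106, 104, 104, 103, 103, 102, 103, 102, 102, 101, 100, 100, 101, 100, 100, 100, 100, 99, 100, 99, 99, 99, 99, 99, 104, 149, 155, 156, 156, 156, 156, 157, 156, 155, 155, 156]
```

View pics/w7.png

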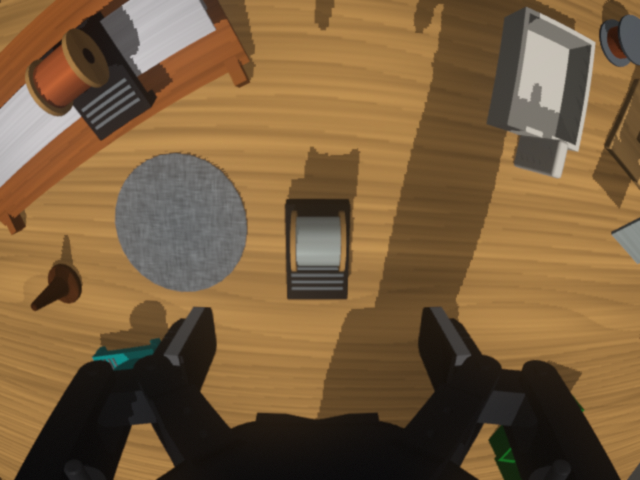

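Run:
```python
from h import *
s=manip.read_state()
P=ray('wrist',[(320,298.5),(320,199),(286.5,262),(350.5,262)],.025,s); print(P.round(4).tolist())
t=[.4525,.039,.06]; r=down(-86.5); rows(t,r); rows([.4525,.039,.02],r,p0=t,r0=r)
```

```text
[[0.3824, 0.0306, 0.025], [0.4816, 0.0373, 0.025], [0.419, 0.065, 0.025], [0.4228, 0.0042, 0.025]]
3 rows [[-0.001,0.057,0.432,0.0,0.0,0.0],[0.0,0.057,0.432,0.0,0.0,0.0],[0.002,0.056,0.432,0.0,0.0,0.0]]
1 rows [[0.0,0.0,0.4,0.0,0.0,0.0]]
```

Request:
{"api": "play_rows", "payload": {"deltas": [[[0,0.053,0.432,0,0,0],[0,0.053,0.432,0,0,0],[0,0.053,0.432,0,0,0],[0,0,0.2,0,0,0],[0,0,0.15,0,0,0],[0,0,0.05,0,0,0],[0,0,0,0,0,0]]]}}

```text
t: 21.75
tool_pos: [0.4539, 0.038, 0.0203]
orientation: [0.729, -0.684, 0.004, 0.001]
ft_force: [-0.0, -0.7, 0.5]
finger_gap: 0.0854
```

```bash
python3 -c "from h import *;st()"
```

```text
t 21.75 p [0.4539 0.038  0.0203] x [ 0.063 -0.998  0.008] z [ 0.004 -0.008 -1.   ] F [-0.  -0.7  0.5] gap 0.0854 j [-0.18  0.85 -0.01  2.21  0.22  0.09 -1.92]
```

Request:
{"api": "play_rows", "payload": {"deltas": [[[0,0,0,0,0,0],[0,0,0,0,0,0],[0,0,0,0,0,0],[0,0,0,0,0,0],[0,0,0,0,0,0],[0,0,0,0,0,0],[0,0,0,0,0,0]]], "claw": 1, "squeeze": 80}}

```text
t: 22.62
tool_pos: [0.4546, 0.0374, 0.0211]
orientation: [0.729, -0.685, 0.005, 0.001]
ft_force: [0.5, 0.4, 6.3]
finger_gap: 0.0429
```

Run:
```python
from h import *
st(); s=manip.read_state(); p0=np.array(s['tool_pos']); r=Ro.from_quat(s['orientation'])
p=p0+[0,0,.12]; g=.012+(p0[0]-.4535)
q=railpt(0,65,0)+U*(.012+g); q[2]=.072+p0[2]+.05; print('g',g,q); rows(p,r); rows(q,down(-61.7),p0=p,r0=r)
```

```text
t 22.62 p [0.4546 0.0374 0.0211] x [ 0.061 -0.998  0.008] z [ 0.006 -0.008 -1.   ] F [0.5 0.4 6.3] gap 0.0429 j [-0.18  0.85 -0.01  2.21  0.22  0.09 -1.92]
g 0.013051012808224727 [0.56024112 0.36460742 0.14308948]
3 rows [[0.003,-0.002,-0.4,0.0,0.0,0.0],[0.003,-0.002,-0.4,0.0,0.0,0.0],[0.003,-0.002,-0.4,0.0,0.0,0.0]]
7 rows [[-0.457,-0.179,-0.006,0.0,0.0,-0.01],[-0.445,-0.207,-0.005,0.0,0.0,-0.01],[-0.432,-0.234,-0.005,0.0,0.0,-0.01],[-0.416,-0.261,-0.004,0.0,0.0,-0.01],[-0.399,-0.286,-0.004,0.0,0.0,-0.01],[-0.381,-0.31,-0.003,0.0,0.0,-0.01],[-0.361,-0.333,-0.003,0.0,0.0,-0.01]]
```

Request:
{"api": "play_rows", "payload": {"deltas": [[[0,0,-0.2,0,0,0],[0.003,-0.002,-0.4,0,0,0],[0.003,-0.002,-0.4,0,0,0],[0.003,-0.002,-0.2,0,0,0],[0,0,0,0,0,0]]]}}

```text
t: 23.25
tool_pos: [0.4551, 0.0373, 0.1415]
orientation: [0.728, -0.685, 0.006, 0.0]
ft_force: [-0.4, -0.2, -3.4]
finger_gap: 0.0433
```

Request:
{"api": "play_rows", "payload": {"deltas": [[[-0.457,-0.179,-0.006,0,0,-0.01],[-0.445,-0.207,-0.005,0,0,-0.01],[-0.432,-0.234,-0.005,0,0,-0.01],[-0.416,-0.261,-0.004,0,0,-0.01],[-0.399,-0.286,-0.004,0,0,-0.01],[-0.381,-0.31,-0.003,0,0,-0.01],[-0.361,-0.333,-0.003,0,0,-0.01],[0,0,0,0,0,0],[0,0,0,0,0,0]]]}}

```text
t: 24.38
tool_pos: [0.5577, 0.3632, 0.1389]
orientation: [0.86, -0.51, 0.004, 0.005]
ft_force: [0.2, 0.0, -2.7]
finger_gap: 0.0429
```

Run:
```python
from h import *
uv(); st(); q=railpt(0,65,0)+U*.027; q[2]=.105; rows(q,down(-61.7),n=2)
```

```text
t 24.38 u v z [ 22.2  64.9 138.9] tilt -0.2 F uvz [ 0.2 -0.1 -2.7] gap 0.0429 j [-0.55  0.83 -0.2   1.49  0.21  0.85 -1.9 ]
t 24.38 p [0.5577 0.3632 0.1389] x [ 0.481 -0.877  0.011] z [ 0.002 -0.012 -1.   ] F [ 0.2  0.  -2.7] gap 0.0429 j [-0.55  0.83 -0.2   1.49  0.21  0.85 -1.9 ]
2 rows [[-0.002,-0.025,0.169,0.0,-0.001,0.001],[-0.001,-0.025,0.169,0.0,-0.001,0.001]]
```

Request:
{"api": "play_rows", "payload": {"deltas": [[[-0.002,-0.025,0.169,0,-0.001,0.001],[-0.001,-0.025,0.169,0,-0.001,0.001],[0,0,0.05,0,0,0],[0,0,0.02,0,0,0],[0,0,0,0,0,0]]]}}

```text
t: 25.0
tool_pos: [0.5632, 0.3675, 0.1005]
orientation: [0.857, -0.515, -0.001, -0.001]
ft_force: [-0.3, -0.2, -2.1]
finger_gap: 0.0432
```

Request:
{"api": "play_rows", "payload": {"deltas": [[[0,0,0.015,0,0,0],[0,0,0.01,0,0,0],[0,0,0,0,0,0]]]}}

```text
t: 25.38
tool_pos: [0.5631, 0.3674, 0.0979]
orientation: [0.857, -0.515, -0.001, -0.001]
ft_force: [-0.1, -0.1, -2.1]
finger_gap: 0.043
```

Request:
{"api": "play_rows", "payload": {"deltas": [[[0,0,0.01,0,0,0],[0,0,0.005,0,0,0],[0,0,0,0,0,0]]]}}

```text
t: 25.75
tool_pos: [0.5631, 0.3673, 0.0962]
orientation: [0.857, -0.515, -0.001, -0.001]
ft_force: [0.3, -0.4, -2.8]
finger_gap: 0.0432
```

```bash
python3 -c "from h import *;uv()"
```

```text
t 25.75 u v z [28.8 66.  96.2] tilt -0.0 F uvz [ 0.1 -0.5 -2.8] gap 0.0432 j [-0.54  0.89 -0.2   1.5   0.22  0.77 -1.91]
```

Request:
{"api": "play_rows", "payload": {"deltas": [[[0,0,0.01,0,0,0],[0,0,0.008,0,0,0],[0,0,0,0,0,0]]]}}

```text
t: 26.12
tool_pos: [0.5632, 0.3674, 0.0945]
orientation: [0.857, -0.515, -0.001, -0.001]
ft_force: [0.2, -0.0, -3.3]
finger_gap: 0.043
```

Request:
{"api": "play_rows", "payload": {"deltas": [[[0,0,0.01,0,0,0],[0,0,0.005,0,0,0],[0,0,0,0,0,0]]]}}

```text
t: 26.5
tool_pos: [0.5633, 0.3674, 0.094]
orientation: [0.857, -0.515, -0.001, -0.001]
ft_force: [-1.5, -0.8, 5.7]
finger_gap: 0.0431
```

```bash
python3 -c "from h import *;uv()"
```

```text
t 26.5 u v z [29. 66. 94.] tilt 0.0 F uvz [-1.7  0.   5.7] gap 0.0431 j [-0.54  0.89 -0.2   1.5   0.22  0.77 -1.91]
```

Contact. Draw back towards the foot.

Request:
{"api": "play_rows", "payload": {"deltas": [[[0,0,-0.005,0,0,0],[0,0.05,0,0,0,0],[0,0.05,0,0,0,0],[0,0.04,0,0,0,0],[0,0,0,0,0,0]]]}}

```text
t: 27.12
tool_pos: [0.5508, 0.3609, 0.0941]
orientation: [0.857, -0.515, -0.001, -0.001]
ft_force: [0.9, 0.5, 4.8]
finger_gap: 0.043
```

Request:
{"api": "play_rows", "payload": {"deltas": [[[0,0.02,0,0,0,0],[0,0.02,0,0,0,0],[0,0,0,0,0,0]]]}}

```text
t: 27.5
tool_pos: [0.5478, 0.3593, 0.094]
orientation: [0.857, -0.515, -0.001, -0.002]
ft_force: [2.3, 1.2, 4.8]
finger_gap: 0.0431
```

```bash
python3 -c "from h import *;uv()"
```

```text
t 27.5 u v z [11.6 66.2 94. ] tilt 0.1 F uvz [2.6 0.  4.8] gap 0.0431 j [-0.55  0.87 -0.2   1.56  0.22  0.73 -1.92]
```

Request:
{"api": "play_rows", "payload": {"deltas": [[[0,0.015,0,0,0,0],[0,0.015,0,0,0,0],[0,0,0,0,0,0]]]}}

```text
t: 27.88
tool_pos: [0.5476, 0.3591, 0.094]
orientation: [0.857, -0.515, 0.0, -0.004]
ft_force: [7.7, 3.5, 0.8]
finger_gap: 0.0431
```

```bash
python3 -c "from h import *;uv()"
```

```text
t 27.88 u v z [11.3 66.2 94. ] tilt 0.4 F uvz [ 8.4 -0.5  0.8] gap 0.0431 j [-0.55  0.87 -0.19  1.57  0.22  0.72 -1.92]
```

Request:
{"api": "play_rows", "payload": {"deltas": [[[0,-0.008,0,0,0,0],[0,0.006,0.0135,0.0122,0,0],[0,0.006,0.0135,0.0122,0,0],[0,0.006,0.0135,0.0122,0,0],[0,0,0,0,0,0]]]}}

```text
t: 28.5
tool_pos: [0.5442, 0.3576, 0.0898]
orientation: [0.852, -0.511, 0.058, -0.1]
ft_force: [3.5, 2.2, 3.0]
finger_gap: 0.0432
```

```bash
python3 -c "from h import *;uv()"
```

```text
t 28.5 u v z [ 7.6 66.4 89.8] tilt 13.3 F uvz [4.1 0.3 3. ] gap 0.0432 j [-0.64  0.8  -0.06  1.85  0.31  0.28 -2.05]
```

Request:
{"api": "play_rows", "payload": {"deltas": [[[0,0.006,0.0135,0.0122,0,0],[0,0,0,0,0,0]]]}}

```text
t: 28.75
tool_pos: [0.5433, 0.3569, 0.0883]
orientation: [0.847, -0.509, 0.078, -0.132]
ft_force: [1.5, 0.4, 8.2]
finger_gap: 0.0433
```

```bash
python3 -c "from h import *;uv()"
```

```text
t 28.75 u v z [ 6.5 66.2 88.3] tilt 17.6 F uvz [ 1.5 -0.3  8.2] gap 0.0433 j [-0.7   0.79  0.02  1.93  0.34  0.12 -2.09]
```

Request:
{"api": "play_rows", "payload": {"deltas": [[[0,0,0,0,0,0],[0,0,0,0,0,0],[0,0,0,0,0,0],[0,0,0,0,0,0],[0,0,-0.3,0,0,0],[0,0,-0.4,0,0,0],[0,0,-0.4,0,0,0],[0,0,0,-0.015,0,0],[0,0.4,0,0,0,0],[0,0,0,0,0,0]]], "claw": 0}}

```text
t: 30.0
tool_pos: [0.4768, 0.3202, 0.1831]
orientation: [0.853, -0.512, 0.052, -0.089]
ft_force: [-0.2, 0.7, 0.2]
finger_gap: 0.0855
```

Request:
{"api": "play_rows", "payload": {"deltas": [[[0,0,0,0,0,0],[0,0,0,0,0,0],[0,0,0,0,0,0],[0,0,0,0,0,0],[0,0,0,0,0,0]]], "claw": 1}}

```text
t: 30.62
tool_pos: [0.4802, 0.3229, 0.1843]
orientation: [0.852, -0.512, 0.053, -0.092]
ft_force: [-0.2, 1.2, -0.9]
finger_gap: -0.0001
```

Run:
```python
from h import *
uv(); r=Ro.from_quat(manip.read_state()['orientation']); st()
q=railpt(0,66,0)-.042*U; q[2]=.08; rows(q,down(-61.7,12))
```

```text
t 30.62 u v z [-65.3  66.2 184.3] tilt 12.2 F uvz [ 0.4  1.1 -0.9] gap -0.0001 j [-0.62  0.58 -0.13  1.96  0.29  0.41 -2.05]
t 30.62 p [0.4802 0.3229 0.1843] x [ 0.47  -0.883 -0.003] z [ 0.185  0.102 -0.977] F [-0.2  1.2 -0.9] gap -0.0001 j [-0.62  0.58 -0.13  1.96  0.29  0.41 -2.05]
2 rows [[0.002,-0.004,0.534,0.0,0.0,-0.0],[0.002,-0.005,0.534,0.0,0.0,-0.0]]
```

Request:
{"api": "play_rows", "payload": {"deltas": [[[0.002,-0.004,0.4,0,0,0],[0.002,-0.005,0.4,0,0,0],[0,0,0.27,0,0,0],[0,0,0.12,0,0,0],[0,0,0.05,0,0,0],[0,0,0,0,0,0]]]}}

```text
t: 31.38
tool_pos: [0.5042, 0.3357, 0.0638]
orientation: [0.852, -0.512, 0.053, -0.092]
ft_force: [0.8, 0.2, 0.3]
finger_gap: 0.0003
```

```bash
python3 -c "from h import *;uv()"
```

```text
t 31.38 u v z [-38.   66.1  63.8] tilt 12.2 F uvz [ 0.8 -0.1  0.3] gap 0.0003 j [-0.67  0.81 -0.02  1.97  0.34  0.16 -2.1 ]
```

Request:
{"api": "play_rows", "payload": {"deltas": [[[0,0.02,0.04,0,0,0],[0,0,0.03,0,0,0],[0,0,0.015,0,0,0],[0,0,0,0,0,0]]]}}

```text
t: 31.88
tool_pos: [0.5036, 0.3353, 0.0547]
orientation: [0.852, -0.512, 0.053, -0.092]
ft_force: [-1.3, -0.6, 3.0]
finger_gap: 0.0001
```

Request:
{"api": "play_rows", "payload": {"deltas": [[[0,0,0.02,0,0,0],[0,0,0.01,0,0,0]]]}}

```text
t: 32.12
tool_pos: [0.5038, 0.3354, 0.0521]
orientation: [0.852, -0.512, 0.053, -0.091]
ft_force: [-5.4, -2.3, 13.3]
finger_gap: 0.0001
```

Request:
{"api": "play_rows", "payload": {"deltas": [[[0,0,0.02,0,0,0],[0,0,0.01,0,0,0]]]}}

```text
t: 32.38
tool_pos: [0.505, 0.3363, 0.0491]
orientation: [0.852, -0.512, 0.053, -0.092]
ft_force: [-1.1, -0.7, -0.8]
finger_gap: 0.0001
```

Request:
{"api": "play_rows", "payload": {"deltas": [[[0,0,0.02,0,0,0],[0,0,0.01,0,0,0]]]}}

```text
t: 32.62
tool_pos: [0.5055, 0.3364, 0.0453]
orientation: [0.852, -0.512, 0.053, -0.092]
ft_force: [0.3, 0.1, -0.4]
finger_gap: 0.0
```

```bash
python3 -c "from h import *;uv()"
```

```text
t 32.62 u v z [-36.5  66.1  45.3] tilt 12.2 F uvz [ 0.4 -0.1 -0.4] gap 0.0 j [-0.68  0.85 -0.    1.98  0.35  0.12 -2.11]
```

Peak 13 N then a drop: snapped. Confirm firm seat, then retreat and check.

Request:
{"api": "play_rows", "payload": {"deltas": [[[0,0,0.015,0,0,0],[0,0,0.012,0,0,0],[0,0,0,0,0,0]]]}}

```text
t: 33.0
tool_pos: [0.5058, 0.3365, 0.0442]
orientation: [0.852, -0.512, 0.054, -0.092]
ft_force: [-5.2, -2.3, 13.0]
finger_gap: -0.0003
```

Request:
{"api": "play_rows", "payload": {"deltas": [[[0,0,-0.2,0,0,0],[0,0.05,-0.5,0,0,0],[0,0.2,-0.5,0,0,0],[0.3,0.3,-0.3,-0.01,0,0],[0.5,0,0,-0.02,0,0],[0,0,0,0,0,0]]], "claw": 0}}

```text
t: 33.75
tool_pos: [0.4736, 0.2202, 0.1782]
orientation: [0.854, -0.52, 0.007, -0.011]
ft_force: [-0.8, 0.9, -0.8]
finger_gap: 0.0852
```

Run:
```python
from h import *
st(); tp,_=cam('top'); cv2.imwrite('pics/top4.png',tp); sc,_=cam('scene'); cv2.imwrite('pics/sc4.png',sc)
print(proj('scene',[railpt(-58,v,12) for v in(-94,-34,36,96)]).round(1).tolist(), proj('scene',[railpt(38.5,v,12) for v in(-94,-34,36,96)]).round(1).tolist())
k=3.2; b=cv2.resize(sc[220:345,400:570],None,fx=k,fy=k,interpolation=cv2.INTER_CUBIC)
for v in(-64.3,66):
    for x in(38.5,-58):
        for w in(-30,30):
            p=proj('scene',railpt(x,v+w,12))[0]; cv2.circle(b,(int((p[0]-400+.5)*k),int((p[1]-220+.5)*k)),3,(0,255,0),1)
a=cv2.resize(tp[130:260,390:520],(250,400*250//250)); cv2.imwrite('pics/chk2.png',np.hstack([b,a]))
```

```text
t 33.75 p [0.4736 0.2202 0.1782] x [ 0.459 -0.888 -0.001] z [ 0.023  0.013 -1.   ] F [-0.8  0.9 -0.8] gap 0.0852 j [-0.36  0.6  -0.26  1.93  0.26  0.62 -1.88]
[[427.9, 296.7], [449.1, 285.2], [473.3, 272.1], [493.5, 261.2]] [[453.9, 318.8], [476.1, 306.4], [501.4, 292.2], [522.4, 280.4]]
```

View pics/chk2.png

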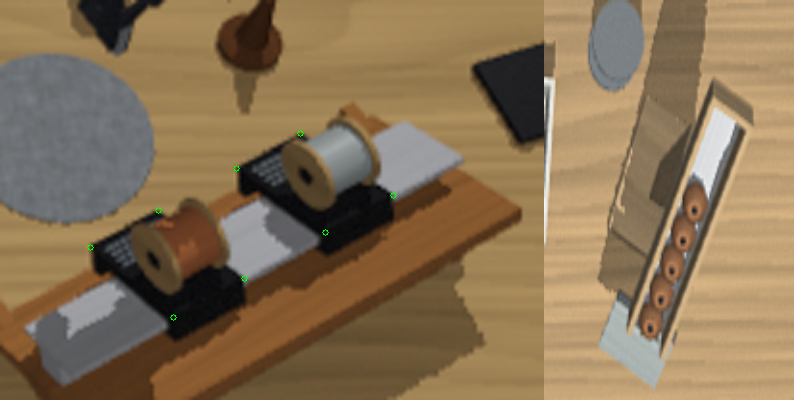

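Run:
```python
from h import *
def P(n):
    c=imaging.get_calibration(n); return np.array([[c['fx'],0,c['cx']],[0,c['fy'],c['cy']],[0,0,1]])@np.c_[c['R'],c['t']]
def tri(a,b):
    X=cv2.triangulatePoints(P('top'),P('scene'),np.float64(a).reshape(2,1),np.float64(b).reshape(2,1)); return (X[:3]/X[3])[:,0]
for n,f,roi in(('top','pics/top0.png',(415,150,500,260)),('scene','pics/scene0.png',(150,240,240,300))):
    im=cv2.imread(f); hsv=cv2.cvtColor(im,cv2.COLOR_BGR2HSV); x0,y0,x1,y1=roi
    def sub(m): k=np.zeros_like(m); k[y0:y1,x0:x1]=m[y0:y1,x0:x1]; return k
    bm=sub(cv2.inRange(hsv,(0,110,40),(13,255,200)))
    ps=[]
    for c in cv2.findContours(bm,0,1)[0]:
        if cv2.contourArea(c)>15: M=cv2.moments(c); ps.append([round(M['m10']/M['m00'],1),round(M['m01']/M['m00'],1),cv2.contourArea(c)])
    print(n,'beads',ps)
    pm=sub(cv2.inRange(hsv,(80,8,50),(130,90,255)))
    for c in sorted(cv2.findContours(pm,0,1)[0],key=cv2.contourArea)[-2:]: print(n,'paddle',cv2.contourArea(c),cv2.approxPolyDP(cv2.convexHull(c),2,True)[:,0].tolist())
im4=cv2.imread('pics/top4.png'); hsv=cv2.cvtColor(im4,cv2.COLOR_BGR2HSV); k=np.zeros_like(hsv[:,:,0]); k[140:235,335:415]=cv2.inRange(hsv,(0,0,120),(180,45,255))[140:235,335:415]
c=max(cv2.findContours(k,0,1)[0],key=cv2.contourArea); print('dish hull',cv2.approxPolyDP(cv2.convexHull(c),2.5,True)[:,0].tolist())
```

```text
top beads [[457.1, 213.7, 466.0]]
top paddle 140.5 [[438, 150], [429, 158], [421, 158], [415, 153], [415, 150]]
top paddle 301.5 [[429, 225], [450, 239], [451, 248], [447, 254], [419, 242]]
scene beads [[152.7, 244.3, 36.0]]
scene paddle 68.0 [[215, 269], [218, 262], [228, 266], [220, 271]]
scene paddle 86.0 [[159, 244], [164, 246], [171, 258], [170, 261], [157, 249]]
dish hull [[394, 155], [390, 208], [367, 223], [349, 206], [355, 152]]
```

Run:
```python
from h import *
im=cv2.imread('pics/top0.png'); hsv=cv2.cvtColor(im,cv2.COLOR_BGR2HSV); m=cv2.inRange(hsv,(0,110,40),(13,255,200)); k=np.zeros_like(m); k[180:245,430:485]=m[180:245,430:485]
ys,xs=np.nonzero(k); pts=np.c_[xs,ys].astype(np.float32); vx,vy,x0,y0=cv2.fitLine(pts,cv2.DIST_HUBER,0,.01,.01).ravel(); t=(pts-[x0,y0])@[vx,vy]; a=np.array([x0,y0]); e=np.sort([a[1]+t.min()*vy,a[1]+t.max()*vy])
E=[a+np.array([vx,vy])*q for q in(t.min(),t.max())]; E.sort(key=lambda p:-p[1]); print('ends low,high',np.round(E,1))
lo=ray('top',E[0],.14)[0]; z=.2
for _ in range(8): hi=ray('top',E[1],z)[0]; L=np.linalg.norm((hi-lo)[:2]); z=.14+L*np.tan(np.radians(35))
d=hi-lo; print('yaw',np.degrees(np.arctan2(d[1],d[0])),'len3d',np.linalg.norm(d),lo,hi)
A,B=ray('top',[(419,242.5),(447.5,254.5)],.062); w=B-A; print('paddle edge',A,B,np.linalg.norm(w),'normal yaw',np.degrees(np.arctan2(w[1],w[0]))+90)
# top edge hinge line corner
print('dish rim corners z45',ray('top',[(394,155),(355,152),(349,206),(390,208)],.045).round(4).tolist())
for n,p in(('m',None),): 
    for yaw in(np.degrees(np.arctan2(d[1],d[0])),np.degrees(np.arctan2(w[1],w[0]))+90):
        c=np.r_[np.cos(np.radians(yaw)),np.sin(np.radians(yaw))]; o=(A+B)[:2]/2+c*.112; lat=np.array([-c[1],c[0]]); print('chute origin',o,'bead lateral',(lo[:2]-o)@lat,(hi[:2]-o)@lat,'bead lo x',(lo[:2]-o)@c)
```

```text
ends low,high [[442.2 237.9]
 [471.  190.4]]
yaw -27.20933323128163 len3d 0.11838659479418362 [ 0.48257825 -0.3052073   0.14      ] [ 0.56882359 -0.34954914  0.20790381]
paddle edge [ 0.47960644 -0.27166068  0.062     ] [ 0.45214909 -0.33281801  0.062     ] 0.06703823731952688 normal yaw -24.178295910948165
dish rim corners z45 [[0.6776, -0.2256, 0.045], [0.6861, -0.1388, 0.045], [0.5651, -0.1223, 0.045], [0.5588, -0.2131, 0.045]]
chute origin [ 0.56548406 -0.35345054] bead lateral 0.004996655183120325 0.004996655183120332 bead lo x -0.0957904887272032
chute origin [ 0.56805261 -0.34811203] bead lateral 0.004132556188783916 -0.0009952660474734517 bead lo x -0.0955489575385487
```

Run:
```python
from h import *
rows([.37,-.26,.30],down(-97))
```

```text
10 rows [[0.382,0.311,-0.131,0.0,0.0,0.01],[0.4,0.287,-0.13,0.0,0.0,0.01],[0.417,0.263,-0.129,0.0,0.0,0.01],[0.433,0.237,-0.128,0.0,0.0,0.01],[0.446,0.211,-0.127,0.0,0.0,0.01],[0.458,0.184,-0.126,0.0,0.0,0.01],[0.469,0.156,-0.125,0.0,0.0,0.01],[0.478,0.127,-0.125,0.0,0.0,0.01],[0.485,0.098,-0.124,0.0,0.0,0.01],[0.49,0.069,-0.123,0.0,0.0,0.01]]
```

Request:
{"api": "play_rows", "payload": {"deltas": [[[0.382,0.311,-0.131,0,0,0.01],[0.4,0.287,-0.13,0,0,0.01],[0.417,0.263,-0.129,0,0,0.01],[0.433,0.237,-0.128,0,0,0.01],[0.446,0.211,-0.127,0,0,0.01],[0.458,0.184,-0.126,0,0,0.01],[0.469,0.156,-0.125,0,0,0.01],[0.478,0.127,-0.125,0,0,0.01],[0.485,0.098,-0.124,0,0,0.01],[0.49,0.069,-0.123,0,0,0.01],[0,0,0,0,0,0],[0,0,0,0,0,0]]]}}

```text
t: 35.35
tool_pos: [0.3657, -0.2575, 0.2954]
orientation: [-0.657, 0.754, -0.001, 0.012]
ft_force: [-0.6, 0.8, 0.6]
finger_gap: 0.0857
```

Run:
```python
from h import *
st(); im,s=cam('wrist'); cv2.imwrite('pics/w8.png',im); tp,_=cam('top'); cv2.imwrite('pics/top5.png',tp)
```

```text
t 35.35 p [ 0.3657 -0.2575  0.2954] x [-0.136 -0.991 -0.018] z [ 0.019  0.015 -1.   ] F [-0.6  0.8  0.6] gap 0.0857 j [ 0.65  0.34 -0.16  1.96  0.04  0.85 -1.24]
```

View pics/w8.png

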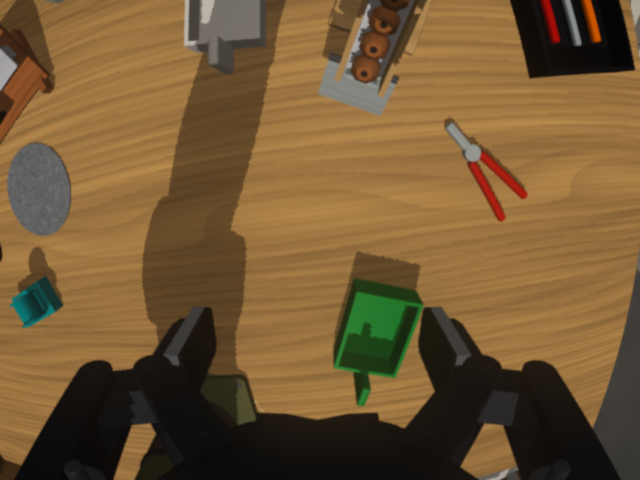

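Run:
```python
from h import *
s=manip.read_state(); im=cv2.imread('pics/w8.png'); 
hsv=cv2.cvtColor(im,cv2.COLOR_BGR2HSV); m=cv2.inRange(hsv,(70,0,90),(130,80,255))
k=np.zeros_like(m); k[55:125,312:392]=m[55:125,312:392]; c=max(cv2.findContours(k,0,1)[0],key=cv2.contourArea); print('paddle',cv2.approxPolyDP(cv2.convexHull(c),1.5,True)[:,0].tolist())
g=cv2.inRange(hsv,(0,0,70),(180,55,255)); k=np.zeros_like(g); k[0:80,175:270]=g[0:80,175:270]; c=max(cv2.findContours(k,0,1)[0],key=cv2.contourArea); print('dish',cv2.approxPolyDP(c,1.5,True)[:,0].tolist())
A,B=ray('wrist',[(319,93),(379,114)],.062,s); w=B-A; print(A,B,np.linalg.norm(w),'yaw',np.degrees(np.arctan2(w[1],w[0]))+90)
# beads: pixel centres with bead rows
bd=np.array([(364,69),(374,45),(383,21)]); print(ray('wrist',bd,[.150,.165,.180],s).round(4).tolist())
print('fin',ray('wrist',[(212,67),(233,71)],.078,s).round(4).tolist())
```

```text
Traceback (most recent call last):
ValueError: max() iterable argument is empty
```

Run:
```python
from h import *
s=manip.read_state(); im=cv2.imread('pics/w8.png'); print(im[100,345],im[85,330]) 
gray=lambda lo,sat: (((im.max(2).astype(int)-im.min(2))<sat)&(im.max(2)>lo)).astype(np.uint8)
m=gray(70,28)
for nm,(y0,y1,x0,x1) in(('paddle',(55,125,312,392)),('dish',(0,80,175,270))):
    k=np.zeros_like(m); k[y0:y1,x0:x1]=m[y0:y1,x0:x1]; cs=cv2.findContours(k,0,1)[0]
    c=max(cs,key=cv2.contourArea); print(nm,cv2.contourArea(c),cv2.approxPolyDP(c,1.5,True)[:,0].tolist())
A,B=ray('wrist',[(319,93),(379,114)],.062,s); w=B-A; print(A,B,np.linalg.norm(w),'yaw',np.degrees(np.arctan2(w[1],w[0]))+90)
bd=np.array([(364,69),(374,45),(383,21)]); print(ray('wrist',bd,[.150,.165,.180],s).round(4).tolist())
print('fin',ray('wrist',[(212,67),(233,71)],.078,s).round(4).tolist())
```

```text
[122 129 128] [127 134 132]
paddle 1963.5 [[330, 55], [319, 93], [379, 114], [391, 91], [391, 81], [384, 97], [381, 98], [377, 95], [381, 75], [389, 55], [378, 60], [381, 66], [379, 74], [374, 81], [368, 83], [356, 80], [349, 70], [354, 57], [358, 55], [349, 56], [341, 80], [339, 82], [335, 81], [333, 78], [340, 57], [339, 61], [336, 62], [329, 59]]
dish 3727.5 [[186, 0], [185, 45], [195, 51], [207, 51], [210, 65], [212, 66], [221, 60], [223, 64], [226, 63], [224, 62], [227, 60], [224, 58], [228, 54], [230, 55], [230, 51], [232, 53], [232, 63], [228, 64], [232, 65], [233, 71], [233, 49], [226, 43], [227, 41], [261, 37], [265, 45], [265, 0], [265, 15], [263, 14], [264, 21], [262, 24], [260, 19], [262, 12], [260, 7], [261, 0], [198, 0], [196, 2], [198, 5], [195, 9], [194, 5], [193, 7], [191, 5], [193, 3], [191, 2], [192, 0]]
[ 0.48164715 -0.2713683   0.062     ] [ 0.45178959 -0.33168608  0.062     ] 0.06730311057860762 yaw -26.33560580200667
[[0.4885, -0.3107, 0.15], [0.5053, -0.3195, 0.165], [0.521, -0.3267, 0.18]]
fin [[0.5272, -0.1652, 0.078], [0.518, -0.187, 0.078]]
```

Run:
```python
from h import *
rows([.53,-.168,.20],down(-97))
```

```text
4 rows [[-0.272,-0.373,0.25,-0.001,0.001,-0.001],[-0.272,-0.374,0.247,-0.001,0.001,-0.001],[-0.272,-0.376,0.244,-0.001,0.001,-0.001],[-0.272,-0.378,0.242,-0.001,0.001,-0.001]]
```

Request:
{"api": "play_rows", "payload": {"deltas": [[[-0.272,-0.373,0.25,-0.001,0.001,-0.001],[-0.272,-0.374,0.247,-0.001,0.001,-0.001],[-0.272,-0.376,0.244,-0.001,0.001,-0.001],[-0.272,-0.378,0.242,-0.001,0.001,-0.001],[0,0,0,0,0,0],[0,0,0,0,0,0]]]}}

```text
t: 36.2
tool_pos: [0.5285, -0.1695, 0.1993]
orientation: [-0.666, 0.746, 0.0, -0.006]
ft_force: [-0.3, -1.2, -0.3]
finger_gap: 0.0853
```

Run:
```python
from h import *
st(); im,s=cam('wrist'); cv2.imwrite('pics/w9.png',im)
```

```text
t 36.2 p [ 0.5285 -0.1695  0.1993] x [-0.112 -0.994  0.009] z [-0.01  -0.008 -1.   ] F [-0.3 -1.2 -0.3] gap 0.0853 j [ 0.3   0.61 -0.13  1.78  0.12  0.76 -1.58]
```

View pics/w9.png

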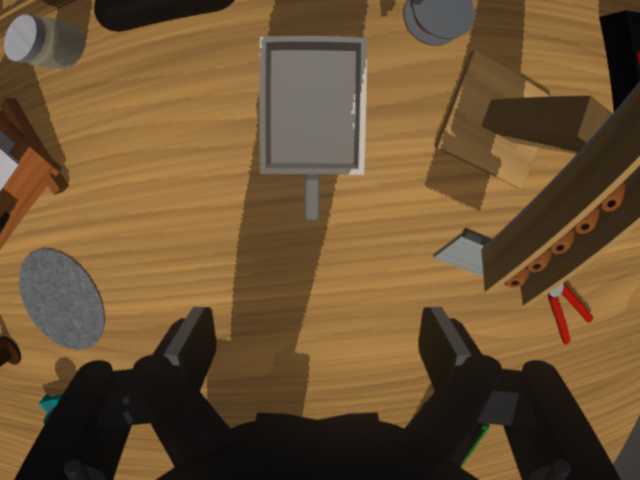

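Run:
```python
from h import *
s=manip.read_state(); im=cv2.imread('pics/w9.png')
print(im[165:226,312].max(1).tolist()); print(im[195,296:330].max(1).tolist())
C=ray('wrist',[(260,172.5),(365,174),(366,38),(262,38)],.045,s); print(C.round(4).tolist(), 'c',C.mean(0).round(4)); d=(C[3]+C[2]-C[0]-C[1])/2; y=C[0]-C[1]; print('yaw',np.degrees(np.arctan2(d[1],d[0])),np.degrees(np.arctan2(y[1],y[0]))-90,np.linalg.norm(d),np.linalg.norm(y))
F=ray('wrist',[(305.5,195),(319,195),(312,208),(312,220)],.078,s); print(F.round(4).tolist())
```

```text
[90, 91, 95, 106, 114, 117, 117, 115, 110, 98, 91, 88, 90, 91, 98, 110, 117, 117, 117, 116, 117, 116, 116, 115, 116, 116, 116, 117, 116, 116, 116, 116, 117, 115, 115, 116, 116, 115, 115, 115, 115, 116, 115, 116, 115, 116, 114, 115, 114, 115, 114, 115, 114, 110, 101, 93, 94, 103, 105, 105, 103]
[100, 99, 99, 99, 99, 97, 98, 95, 89, 94, 101, 109, 113, 115, 115, 116, 116, 115, 115, 116, 113, 107, 99, 90, 91, 91, 92, 91, 91, 90, 92, 92, 92, 93]
[[0.5698, -0.1274, 0.045], [0.5579, -0.2177, 0.045], [0.6764, -0.2308, 0.045], [0.6863, -0.1437, 0.045]] c [ 0.6226 -0.1799  0.045 ]
yaw -7.1503406718874185 -7.481165134498269 0.11838268245281154 0.09108781681872659
[[0.5516, -0.1656, 0.078], [0.5503, -0.1761, 0.078], [0.5406, -0.1695, 0.078], [0.5308, -0.1683, 0.078]]
```

Run:
```python
from h import *
r=down(-97.3); t=[.546,-.1702,.10]; rows(t,r,n=3); rows([.546,-.1702,.025],r,p0=t,r0=r)
```

```text
3 rows [[-0.011,-0.061,0.332,0.0,0.0,0.001],[-0.01,-0.06,0.332,0.0,0.0,0.001],[-0.009,-0.059,0.332,0.0,0.0,0.001]]
2 rows [[0.0,0.0,0.375,0.0,0.0,0.0],[0.0,0.0,0.375,0.0,0.0,0.0]]
```

Request:
{"api": "play_rows", "payload": {"deltas": [[[-0.011,-0.061,0.332,0,0,0.001],[-0.01,-0.06,0.332,0,0,0.001],[-0.009,-0.059,0.332,0,0,0.001],[0,0,0.3,0,0,0],[0,0,0.3,0,0,0],[0,0,0.15,0,0,0],[0,0,0,0,0,0]]]}}

```text
t: 37.12
tool_pos: [0.5452, -0.1716, 0.0249]
orientation: [-0.658, 0.753, 0.0, -0.006]
ft_force: [0.2, -0.4, 0.3]
finger_gap: 0.0851
```

```bash
python3 -c "from h import *;st()"
```

```text
t 37.12 p [ 0.5452 -0.1716  0.0249] x [-0.134 -0.991  0.009] z [-0.009 -0.008 -1.   ] F [ 0.2 -0.4  0.3] gap 0.0851 j [ 0.26  0.89 -0.08  1.85  0.17  0.41 -1.65]
```

Request:
{"api": "play_rows", "payload": {"deltas": [[[0,0,0,0,0,0],[0,0,0,0,0,0],[0,0,0,0,0,0],[0,0,0,0,0,0],[0,0,0,0,0,0],[0,0,0,0,0,0],[0,0,0,0,0,0],[0,0,0,0,0,0]]], "claw": 1, "squeeze": 100}}

```text
t: 38.12
tool_pos: [0.5464, -0.1708, 0.0256]
orientation: [-0.659, 0.752, -0.0, -0.005]
ft_force: [-0.2, 0.4, 4.9]
finger_gap: 0.0105
```

```bash
python3 -c "from h import *;st()"
```

```text
t 38.12 p [ 0.5464 -0.1708  0.0256] x [-0.132 -0.991  0.009] z [-0.007 -0.008 -1.   ] F [-0.2  0.4  4.9] gap 0.0105 j [ 0.26  0.89 -0.08  1.85  0.17  0.41 -1.65]
```

```bash
cat >> h.py <<'E'
CO=np.array([.567,-.3505,0]); CY=-26.2; CC=np.array([np.cos(np.radians(CY)),np.sin(np.radians(CY)),0]); CL=np.array([-CC[1],CC[0],0])
def chu():
    s=manip.read_state(); p=np.array(s['tool_pos']); x=Ro.from_quat(s['orientation']).as_matrix(); dc=p+.077*-x[:,1]-CO
    print('t',round(s['t'],2),'dish x,lat',(np.array([dc@CC,dc@CL])*1000).round(1),'under',round((p[2]-.0256)*1000,1),'yaw',round(np.degrees(np.arctan2(x[1,0],x[0,0]))+90,1),'tool z',x[:,2].round(3),'F c,l,z',np.round([s['ft_force']@CC,s['ft_force']@CL,s['ft_force'][2]],1),'gap',round(s['finger_gap'],4),'j',np.round(s['joint_pos'],2))
E
python3 - <<'E'
from h import *
chu(); r0=Ro.from_quat(manip.read_state()['orientation']); p=[.546,-.171,.0366]; q=[.3674,-.1742,.0366]; z=[.3365,-.237,.0366]; R=down(CY-90)
rows(q,R,p0=p,r0=r0,n=6); rows(z,R,p0=q,r0=R,n=3)
E
```

```text
t 38.12 dish x,lat [-24.8 176.7] under -0.0 yaw -7.6 tool z [-0.007 -0.008 -1.   ] F c,l,z [-0.3  0.3  4.9] gap 0.0105 j [ 0.26  0.89 -0.08  1.85  0.17  0.41 -1.65]
6 rows [[0.045,0.294,0.002,0.0,0.0,0.009],[0.061,0.291,0.002,0.0,0.0,0.009],[0.076,0.288,0.002,0.0,0.0,0.009],[0.092,0.283,0.001,0.0,0.0,0.009],[0.107,0.278,0.001,0.0,0.0,0.009],[0.122,0.272,0.0,0.0,0.0,0.009]]
3 rows [[0.233,0.0,0.0,0.0,0.0,0.0],[0.233,0.0,0.0,0.0,0.0,0.0],[0.233,0.0,0.0,0.0,0.0,0.0]]
```

Request:
{"api": "play_rows", "payload": {"deltas": [[[0,0,-0.05,0,0,0],[0,0,-0.06,0,0,0],[0.045,0.294,0.002,0,0,0.009],[0.061,0.291,0.002,0,0,0.009],[0.076,0.288,0.002,0,0,0.009],[0.092,0.283,0.001,0,0,0.009],[0.107,0.278,0.001,0,0,0.009],[0.122,0.272,0,0,0,0.009],[0,0,0,0,0,0]]]}}

```text
t: 39.25
tool_pos: [0.3685, -0.1751, 0.0413]
orientation: [-0.521, 0.853, 0.003, -0.009]
ft_force: [-0.2, 0.8, -1.6]
finger_gap: 0.0104
```

Run:
```python
from h import *
st();chu(); R=down(CY-90); q=CO-.257*CC; q[2]=.0366; rows(q,R,n=3,dec=4)
```

```text
t 39.25 p [ 0.3685 -0.1751  0.0413] x [-0.456 -0.89   0.012] z [-0.019 -0.004 -1.   ] F [-0.2  0.8 -1.6] gap 0.0104 j [ 0.32  0.79 -0.    2.32  0.26  0.04 -1.98]
t 39.25 dish x,lat [-178.6   68.4] under 15.7 yaw -27.1 tool z [-0.019 -0.004 -1.   ] F c,l,z [-0.5  0.7 -1.6] gap 0.0104 j [ 0.32  0.79 -0.    2.32  0.26  0.04 -1.98]
3 rows [[0.2322,0.0007,0.0185,0.0008,-0.0007,-0.0009],[0.2323,0.0021,0.0175,0.0008,-0.0007,-0.0009],[0.2323,0.0035,0.0166,0.0008,-0.0007,-0.0009]]
```

Request:
{"api": "play_rows", "payload": {"deltas": [[[0,0.02,-0.14,0.002,0,0],[0,0,0,0,0,0]]]}}

```text
t: 39.5
tool_pos: [0.3707, -0.1738, 0.0559]
orientation: [-0.522, 0.853, -0.004, -0.004]
ft_force: [0.4, -0.6, -0.6]
finger_gap: 0.0106
```

Run:
```python
from h import *
st();chu(); R=down(CY-90); q=CO-.258*CC; q[2]=.0556; rows(q,R,n=3,dec=4)
```

```text
t 39.5 p [ 0.3707 -0.1738  0.0559] x [-0.454 -0.891  0.01 ] z [-0.002 -0.011 -1.   ] F [ 0.4 -0.6 -0.6] gap 0.0106 j [ 0.32  0.76 -0.    2.33  0.26  0.05 -1.98]
t 39.5 dish x,lat [-177.1   70.8] under 30.3 yaw -27.0 tool z [-0.002 -0.011 -1.   ] F c,l,z [ 0.6 -0.4 -0.6] gap 0.0106 j [ 0.32  0.76 -0.    2.33  0.26  0.05 -1.98]
3 rows [[0.2397,0.0095,0.0035,-0.0002,-0.0006,-0.0008],[0.2397,0.0106,0.0027,-0.0002,-0.0006,-0.0008],[0.2396,0.0118,0.0019,-0.0002,-0.0006,-0.0008]]
```

Request:
{"api": "play_rows", "payload": {"deltas": [[[0.24,0.01,0.003,0,-0.0006,-0.0008],[0.24,0.01,0.003,0,-0.0006,-0.0008],[0.24,0.01,0.002,0,-0.0006,-0.0008],[0,0,0,0,0,0]]]}}

```text
t: 40.0
tool_pos: [0.334, -0.2386, 0.0547]
orientation: [-0.527, 0.85, -0.001, 0.0]
ft_force: [0.8, 0.2, -2.0]
finger_gap: 0.0105
```

Run:
```python
from h import *
chu(); R=down(CY-90); q=CO-(.165+.077)*CC; q[2]=.0556; rows(q,R,n=1,dec=4)
```

```text
t 40.0 dish x,lat [-181.4   -2.7] under 29.1 yaw -26.4 tool z [ 0.001 -0.001 -1.   ] F c,l,z [ 0.7  0.6 -2. ] gap 0.0105 j [ 0.53  0.76 -0.03  2.33  0.36  0.06 -1.89]
1 rows [[-0.0253,-0.1644,-0.0085,-0.0002,-0.0001,-0.0006]]
```

Request:
{"api": "play_rows", "payload": {"deltas": [[[-0.025,-0.165,-0.01,0,0,0],[0,-0.12,0,0,0,0],[0,-0.12,0,0,0,0],[0,0,0,0,0,0]]]}}

```text
t: 40.5
tool_pos: [0.373, -0.2525, 0.0556]
orientation: [-0.529, 0.849, -0.001, 0.001]
ft_force: [-0.7, 0.8, -1.3]
finger_gap: 0.0104
```

```bash
python3 -c "from h import *;chu()"
```

```text
t 40.5 dish x,lat [-140.3    2.3] under 30.0 yaw -26.2 tool z [ 0.002 -0.    -1.   ] F c,l,z [-1.   0.4 -1.3] gap 0.0104 j [ 0.55  0.77 -0.09  2.21  0.35  0.18 -1.89]
```

Request:
{"api": "play_rows", "payload": {"deltas": [[[0.01,-0.1,0,0,0,0],[0,-0.1,0,0,0,0],[0,-0.06,0,0,0,0],[0,0,0,0,0,0],[0,0,0,0,0,0]]]}}

```text
t: 41.12
tool_pos: [0.3942, -0.2647, 0.0554]
orientation: [-0.528, 0.849, 0.0, -0.0]
ft_force: [-2.9, 2.0, -5.4]
finger_gap: 0.0106
```

```bash
python3 -c "from h import *;chu()"
```

```text
t 41.12 dish x,lat [-116.     0.7] under 29.8 yaw -26.2 tool z [-0.  0. -1.] F c,l,z [-3.5  0.5 -5.4] gap 0.0106 j [ 0.57  0.78 -0.12  2.13  0.34  0.25 -1.87]
```

Request:
{"api": "play_rows", "payload": {"deltas": [[[0,-0.02,0,0,0,0],[0,0,0,0,0,0],[0,0,0,0,0,0],[0,0,0,0,0,0],[0,0,0,0,0,0],[0,0,0,0,0,0],[0,0,0,0,0,0],[0,0,0,0,0,0],[0,0,0,0,0,0],[0,0,0,0,0,0],[0,0,0,0,0,0],[0,0,0,0,0,0]]]}}

```text
t: 42.62
tool_pos: [0.3948, -0.265, 0.0553]
orientation: [-0.528, 0.849, 0.001, -0.001]
ft_force: [-5.2, 1.3, -6.8]
finger_gap: 0.0102
```

Request:
{"api": "play_rows", "payload": {"deltas": [[[0,0,0,0,0,0],[0,0,0,0,0,0],[0,0,0,0,0,0],[0,0,0,0,0,0],[0,0,0,0,0,0],[0,0,0,0,0,0],[0,0,0,0,0,0],[0,0,0,0,0,0],[0,0,0,0,0,0],[0,0,0,0,0,0]]]}}

```text
t: 43.88
tool_pos: [0.3948, -0.265, 0.0553]
orientation: [-0.528, 0.849, 0.001, -0.001]
ft_force: [-4.5, 2.8, -6.3]
finger_gap: 0.0104
```

Run:
```python
from h import *
chu(); im,s=cam('wrist'); tp,_=cam('top'); cv2.imwrite('pics/w10.png',np.hstack([cv2.resize(im,(400,300)),cv2.resize(tp[150:300,370:570],(400,300))])); cv2.imwrite('pics/w10f.png',im)
```

```text
t 43.88 dish x,lat [-115.2    0.7] under 29.7 yaw -26.2 tool z [-0.003  0.001 -1.   ] F c,l,z [-5.2  0.6 -6.3] gap 0.0104 j [ 0.57  0.78 -0.12  2.13  0.34  0.25 -1.87]
```

View pics/w10.png

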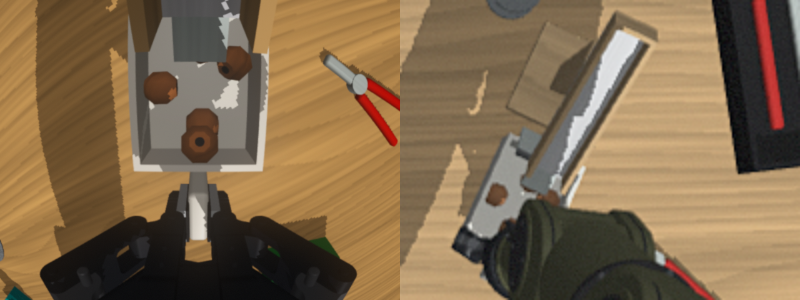

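Request:
{"api": "play_rows", "payload": {"deltas": [[[0,0.1,0,0,0,0],[0,0.15,0,0,0,0],[0,0.2,0,0,0,0],[0,0.2,0,0,0,0],[0,0,-0.15,0,0,0],[0,0,-0.3,0,0,0],[0,0,-0.3,0,0,0],[0,0,0,0,0,0]]]}}

```text
t: 44.98
tool_pos: [0.3421, -0.2387, 0.133]
orientation: [-0.528, 0.849, -0.005, 0.004]
ft_force: [1.6, -0.6, -2.9]
finger_gap: 0.0106
```

Run:
```python
from h import *
chu(); st(); s=manip.read_state(); r0=Ro.from_quat(s['orientation']); R=down(10); a=(r0.inv()*R).as_rotvec(degrees=True); print(a)
Rm=r0*Ro.from_rotvec(a/2,degrees=True); m=[.44,-.06,.13]
rows(m,Rm,n=11,dec=3); rows([.4564,.1084,.10],R,p0=m,r0=Rm,n=11,dec=3)
```

```text
t 44.98 dish x,lat [-174.1    1. ] under 107.4 yaw -26.2 tool z [ 0.011 -0.005 -1.   ] F c,l,z [ 1.7  0.2 -2.9] gap 0.0106 j [ 0.62  0.58 -0.18  2.26  0.32  0.32 -1.87]
t 44.98 p [ 0.3421 -0.2387  0.133 ] x [-0.441 -0.897 -0.001] z [ 0.011 -0.005 -1.   ] F [ 1.6 -0.6 -2.9] gap 0.0106 j [ 0.62  0.58 -0.18  2.26  0.32  0.32 -1.87]
[  -0.43481915   -0.72637932 -126.19404933]
11 rows [[-0.185,-0.008,0.003,0.0,0.0,-0.016],[-0.183,-0.027,0.003,0.0,0.0,-0.016],[-0.18,-0.045,0.003,0.0,0.0,-0.016],[-0.174,-0.062,0.003,0.0,0.0,-0.016],[-0.167,-0.08,0.003,0.0,0.0,-0.016],[-0.158,-0.096,0.003,0.0,0.0,-0.016],[-0.148,-0.111,0.003,0.0,0.0,-0.016],[-0.136,-0.125,0.003,0.0,0.0,-0.016],[-0.123,-0.138,0.004,0.0,0.0,-0.016],[-0.109,-0.15,0.004,0.0,0.0,-0.016],[-0.093,-0.16,0.004,0.0,0.0,-0.016]]
11 rows [[-0.114,-0.104,0.028,0.0,0.0,-0.016],[-0.103,-0.115,0.028,0.0,0.0,-0.016],[-0.091,-0.124,0.028,0.0,0.0,-0.016],[-0.078,-0.133,0.028,0.0,0.0,-0.016],[-0.064,-0.14,0.028,0.0,0.0,-0.016],[-0.05,-0.145,0.028,0.0,0.0,-0.016],[-0.035,-0.15,0.028,0.0,0.0,-0.016],[-0.02,-0.152,0.028,0.0,0.0,-0.016],[-0.004,-0.154,0.027,0.0,0.0,-0.016],[0.011,-0.153,0.027,0.0,0.0,-0.016],[0.026,-0.152,0.027,0.0,0.0,-0.016]]
```

Request:
{"api": "play_rows", "payload": {"deltas": [[[-0.185,-0.008,0.003,0,0,-0.016],[-0.183,-0.027,0.003,0,0,-0.016],[-0.18,-0.045,0.003,0,0,-0.016],[-0.174,-0.062,0.003,0,0,-0.016],[-0.167,-0.08,0.003,0,0,-0.016],[-0.158,-0.096,0.003,0,0,-0.016],[-0.148,-0.111,0.003,0,0,-0.016],[-0.136,-0.125,0.003,0,0,-0.016],[-0.123,-0.138,0.004,0,0,-0.016],[-0.109,-0.15,0.004,0,0,-0.016],[-0.093,-0.16,0.004,0,0,-0.016]]]}}

```text
t: 46.35
tool_pos: [0.436, -0.0572, 0.127]
orientation: [0.897, -0.442, 0.0, -0.0]
ft_force: [0.1, -0.4, -2.2]
finger_gap: 0.0103
```

Request:
{"api": "play_rows", "payload": {"deltas": [[[-0.114,-0.104,0.028,0,0,-0.016],[-0.103,-0.115,0.028,0,0,-0.016],[-0.091,-0.124,0.028,0,0,-0.016],[-0.078,-0.133,0.028,0,0,-0.016],[-0.064,-0.14,0.028,0,0,-0.016],[-0.05,-0.145,0.028,0,0,-0.016],[-0.035,-0.15,0.028,0,0,-0.016],[-0.02,-0.152,0.028,0,0,-0.016],[-0.004,-0.154,0.027,0,0,-0.016],[0.011,-0.153,0.027,0,0,-0.016],[0.026,-0.152,0.027,0,0,-0.016],[0,0,0,0,0,0]]]}}

```text
t: 47.85
tool_pos: [0.4507, 0.1121, 0.0964]
orientation: [0.996, 0.093, 0.0, -0.001]
ft_force: [0.1, -0.9, -1.6]
finger_gap: 0.0106
```

Run:
```python
from h import *
st(); im,s=cam('wrist'); cv2.imwrite('pics/w11.png',im)
tp=cv2.imread('pics/top4.png'); m=(((tp.max(2).astype(int)-tp.min(2))<30)&(tp.max(2)>80)&(tp.max(2)<190)).astype(np.uint8); k=np.zeros_like(m); k[225:305,175:255]=m[225:305,175:255]
c=max(cv2.findContours(k,0,1)[0],key=cv2.contourArea); (u,v),rad=cv2.minEnclosingCircle(c); print('pad',ray('top',(u,v),.003),rad*2.2)
pc=ray('top',(214.5,264.5),.003)[0]; print(pc)
R=down(10); x=R.as_matrix(); q=np.array([.443,.1842,0])-.077*-x[:,1]; q[2]=.045; rows(q,R,n=4,dec=4)
```

```text
t 47.85 p [0.4507 0.1121 0.0964] x [0.983 0.186 0.001] z [ 0.001  0.001 -1.   ] F [ 0.1 -0.9 -1.6] gap 0.0106 j [ 0.05  0.76 -0.65  2.13  0.9   0.55 -1.08]
pad [[0.44338306 0.18467018 0.003     ]] 73.27212524414062
[0.44332849 0.18355906 0.003     ]
4 rows [[0.0133,0.0083,0.1285,0.0,0.0,0.0004],[0.0133,0.0083,0.1285,0.0,0.0,0.0004],[0.0133,0.0082,0.1285,0.0,0.0,0.0004],[0.0134,0.0082,0.1285,0.0,0.0,0.0004]]
```

Request:
{"api": "play_rows", "payload": {"deltas": [[[0.0133,0.0083,0.1285,0,0,0.0004],[0.0133,0.0083,0.1285,0,0,0.0004],[0.0133,0.0083,0.1285,0,0,0.0004],[0.0133,0.0083,0.1,0,0,0.0004],[0,0,0.06,0,0,0],[0,0,0.03,0,0,0],[0,0,0,0,0,0]]]}}

```text
t: 48.78
tool_pos: [0.4565, 0.1081, 0.039]
orientation: [0.996, 0.087, 0.0, 0.0]
ft_force: [0.5, 0.2, -2.7]
finger_gap: 0.0106
```

Run:
```python
from h import *
st(); s=manip.read_state(); x=Ro.from_quat(s['orientation']).as_matrix(); print('dish centre',np.array(s['tool_pos'])-.077*x[:,1])
```

```text
t 48.77 p [0.4565 0.1081 0.039 ] x [0.985 0.173 0.001] z [ 0.001 -0.    -1.   ] F [ 0.5  0.2 -2.7] gap 0.0106 j [-0.02  0.85 -0.51  2.15  1.08  0.43 -1.24]
dish centre [0.44320613 0.18393943 0.03896831]
```

Request:
{"api": "play_rows", "payload": {"deltas": [[[0,0,0.05,0,0,0],[0,0,0.03,0,0,0],[0,0,0.015,0,0,0],[0,0,0,0,0,0]]]}}

```text
t: 49.28
tool_pos: [0.4565, 0.1081, 0.0295]
orientation: [0.996, 0.087, 0.0, -0.0]
ft_force: [-0.6, -0.6, -0.5]
finger_gap: 0.0106
```

Request:
{"api": "play_rows", "payload": {"deltas": [[[0,0,0.008,0,0,0],[0,0,0.005,0,0,0],[0,0,0,0,0,0]]]}}

```text
t: 49.65
tool_pos: [0.4566, 0.1077, 0.0285]
orientation: [0.996, 0.087, 0.0, 0.0]
ft_force: [0.2, -2.3, 3.9]
finger_gap: 0.0105
```

Touching the pad. Release and withdraw upward.

Request:
{"api": "play_rows", "payload": {"deltas": [[[0,0,0,0,0,0],[0,0,0,0,0,0],[0,0,0,0,0,0],[0,0,0,0,0,0],[0,0,0,0,0,0],[0,0,-0.2,0,0,0],[0,0,-0.4,0,0,0],[0,0,-0.5,0,0,0],[0,0.4,-0.4,0,0,0],[0,0.5,0,0,0,0],[0,0.4,0,0,0,0]]], "claw": 0}}

```text
t: 51.02
tool_pos: [0.4792, -0.0223, 0.1787]
orientation: [0.996, 0.086, 0.001, 0.001]
ft_force: [0.1, -0.1, 0.1]
finger_gap: 0.0856
```

Request:
{"api": "play_rows", "payload": {"deltas": [[[0,0.3,-0.2,0,0,0],[0,0,0,0,0,0],[0,0,0,0,0,0]]]}}

```text
t: 51.4
tool_pos: [0.4837, -0.0488, 0.1981]
orientation: [0.996, 0.087, 0.0, -0.0]
ft_force: [0.5, 0.5, 0.1]
finger_gap: 0.0855
```

Run:
```python
from h import *
st(); tp,_=cam('top'); sc,_=cam('scene'); cv2.imwrite('pics/top9.png',tp)
m=(((tp.max(2).astype(int)-tp.min(2))<25)&(tp.max(2)>185)).astype(np.uint8); k=np.zeros_like(m); k[215:310,165:265]=m[215:310,165:265]
c=max(cv2.findContours(k,0,1)[0],key=cv2.contourArea); r=cv2.minAreaRect(c); print(cv2.boxPoints(r).tolist(), ray('top',r[0],.045))
cv2.imwrite('pics/fin.png',np.hstack([cv2.resize(tp[130:320,60:260],(400,380),interpolation=cv2.INTER_CUBIC),cv2.resize(sc[210:370,370:540],(400,380),interpolation=cv2.INTER_CUBIC)]))
```

```text
t 51.4 p [ 0.4837 -0.0488  0.1981] x [0.985 0.173 0.   ] z [ 0.     0.001 -1.   ] F [0.5 0.5 0.1] gap 0.0855 j [ 0.53  0.64 -0.85  1.97  0.65  0.83 -0.51]
[[179.30770874023438, 249.53846740722656], [247.0, 236.00001525878906], [255.076904296875, 276.3846435546875], [187.38461303710938, 289.923095703125]] [[0.44490224 0.17080419 0.045     ]]
```

View pics/fin.png

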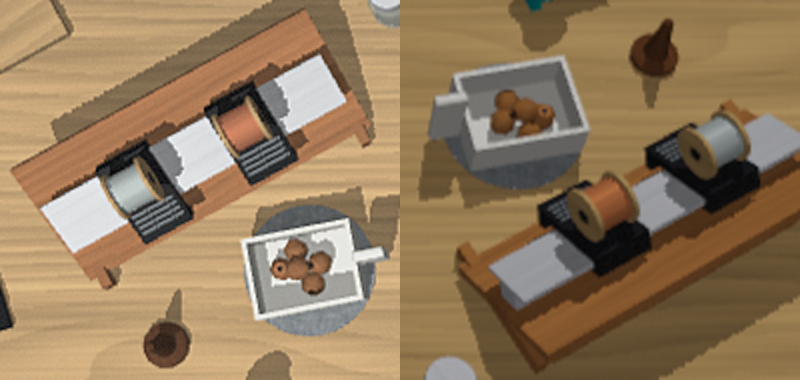

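```bash
python3 -c "
from station import manip; print(manip.job_done())"
```

```text
the job is handed in; nothing more can be done
None
```

I mounted both holders that were present, filled the white dish with the beads and set it on the felt pad. I handed the job in with the robot clock at about 51 s. The hand-in gives no verdict, so what follows is from my own checks.

- **Holders:** Holder2 (copper) and holder3 (steel) are on the rail about 130 mm apart. Holder1 (brass) was not in the scene. The press on holder3 peaked at about 13 N, dropped as the clip snapped, then met a firm stop at about 13 N. Holder2 showed at most about 5 N at my sampling points before the drop, then a firm stop at about 15 N. In the camera views both feet match the home position to about 1 pixel (2 mm).
- **Dish and beads:** I gripped the dish by its fin, opened the gate and held it for about 2.5 s. The last top view shows all five beads in the dish. The dish stands upright, and its centre measures about 4 mm from the middle of the pad.
- **Bystanders:** I touched none of them; I did not measure their positions at the end.

**Disagreements:**
- The closed fingertips appeared to end about 20 mm short of the stated TCP, seen both in the pressing heights and in the wrist image, so I relied on contact forces for the presses.
- The arm could tilt a gripped holder only about 17.5° (joint 6 limit), so I finished each one by pressing the thumb pad.
- I viewed 15 pictures, one over the budget of 14.

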